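# Walk the tall film carton over to its matching box

### The job

Under the light bar, walk the tall blue-banded film carton sideways until it stands upright close beside the short box with the same blue band (side by side and square to it, ends level, a gap of a finger's width at most), on the side it comes from, then let go. Walk it by rocking it up on its bottom edges and pivoting, first swinging the end nearest the robot a good step forward (several cm, with the bottom visibly off the table) while the far end stays planted, setting that down, then raising and swinging the far end, and so on; its bottom flaps are only tucked in, so never lift it clear of the table, and do not let it fall. Do not bump the light bar, and leave everything else where it is.

Things in the scene. Friction and masses are not known exactly. Their poses are not given: they have to be found in the camera images.
- carton_mid (a point): Centre (half-way up, 100 mm above its underside) of the tall film carton: a rigid white box with a blue band around its lower half, 150 mm long (its x), 56 mm thick (its y), 200 mm tall (its z), about 0.8 kg, loose, standing upright. Its x axis points roughly away from the robot at the start. It can be pinched across its 56 mm thickness at the upper corner of the end nearest the robot, with the tool leaning back towards the robot.
- carton_near (a point): Mid-point of the carton's bottom edge at the end nearest the robot (75 mm along -x from the carton's middle, at its underside); same axes as the carton.
- carton_far (a point): Mid-point of the carton's bottom edge at the far end (75 mm along +x from the carton's middle, at its underside); same axes as the carton.
- box_blue: The matching short film box with a blue band: 150 mm long (x), 56 mm thick (y), 110 mm tall (z), about 0.5 kg, loose; origin at the centre of its underside. It stands to the left or the right of the carton, its length roughly parallel to the carton's. Not to be moved.
- box_orange: A short film box like the blue one, same size, but with an orange band; it stands on the carton's other side. Origin at the centre of its underside. Not to be moved.
- lamp: Aluminium LED light bar fixed to the table: a level bar 60 mm deep (x, from +2 to +62 mm of its origin), 700 mm long (y), its underside 250 mm and its top 274 mm above the table, on posts 25 mm square at y = +-335 mm, x = +32 mm (feet 140 x 60 x 8 mm under the posts). Origin on the table. The carton stands below the bar, with about the nearer half of its length sticking out in front of it; nothing is to touch the bar.
- bottle: Water bottle, 64 mm across, 200 mm tall, standing nearer the robot than the light bar, well to the right; origin at its underside. Not to be moved.
- mouse: Black computer mouse, 105 x 60 x 22 mm, lying nearer the robot, well to the left; origin at its underside. Not to be moved.
There are look-alikes about, which are no part of the job. What is shaped like the part that bears carton_mid but purple or yellow is not meant.

How it is judged:
By the outcome, as a careful person would: the job done as asked, in the order asked, and still so for the second after the job is handed in, with the robot touching nothing.
It also fails if it takes over 45 s, if anything falls off the work surface, if the arm or the gripper's body presses on something with over 40 N, if the wrist force passes 120 N, or if a joint passes its speed limit or range.

### The arm

A 6-joint arm with a two-finger parallel gripper is mounted at the origin on the work surface. World frame = base frame: x ahead of the robot, y to its left, z up, the work surface at z = 0. Lengths are in m, angles in degrees, forces in N, time in s.
With the tool pointing down it reaches from about 0.35 to 0.875 m from the base axis. Payload 4.2 kg.
Tool frame: the origin (TCP) lies on the centre line of the jaws, within the pads' length; the fingertips stand 25 mm ahead of it and the grasp point (between the pads) lies 6 mm ahead of it; z points along the fingers, y is the line along which they close (so a half turn about z gives the same grasp; the last joint's range is limited). The gripper opens to 87 mm and grips with 3 to 60 N. Pads are 19 mm wide; open, the fingers measure 117 mm over their backs; the gripper's body (75 mm by 190 mm) begins 51 mm behind the grasp point.
Start: joints at [-48.954, 22.042, 0.453, 0, -68.411, -14.817], TCP at [0.276, -0.561, 0.248] pointing down, gripper open.
Joint ranges: [-179.83, 179.83], [-69.29, 118.12], [-61.27, 80.66], [-181.25, 117.63], [-171.15, -9.14], [-177.46, 177.46]. Speed limits (degrees/s): [159.86, 159.86, 180, 180, 180, 180].

### API

Orientations are given as a 3x3 rotation matrix whose columns are the frame's x, y, z axes.
In Python, from station import r gives the robot as it stands.
- The arm moves only by the tool move_arm, never from a script. Its argument "series" is a list of rows, each an object with "grip": the opening, from 0 (shut) to 1 (fully open); "xyz": the shift along the tool's x, y, z in mm, a list of three; "angular": the turn, a rotation vector about the tool's x, y, z in rad, a list of three. A call has 1 to 10 rows; each row is the pose to reach, as a shift and turn from the pose commanded when the call began, along the tool's axes at that moment; what a row does not reach only later rows make up. A row lasts 1/10 s, in which the tool goes at most 50 mm and 8.59 degrees, less where a joint would pass 70% of its speed; a pose out of reach is approached as far as the arm can. A call with a gripper value outside its range is refused whole. The fingers move at their own pace and stop on an object; the grip force is fixed at half the most. Time passes only in rows, so rows that repeat a pose let the fingers close. It gives the time, the measured TCP pose, the force, the opening and the grip force at its end, in the units of the state.
- r.sense(): the state, without advancing time (a new reading comes with each control period).
- r.capture(name): name is "side" or "top" or "wrist"; returns a dict with "img" (480x640x3 uint8, red, green, blue), "camera_matrix" (3x3 intrinsics, pixels), "rvec" (rotation vector, rad) and "tvec" (3), from world to camera coordinates, as OpenCV has them; the wrist camera has in their place "hand_eye" (4x4, takes a point from camera to tool coordinates, whose origin is the TCP and whose axes are the flange's). Camera axes: x right, y down, z forward; pixel columns grow to the right and rows downward; lengths in m; the calibration is good to about 2 mm. A picture is of the moment at which its call begins: read the wrist's pose just before it. There is no depth.
- r.finish_job(): hands the job in; it is judged then, once.
The state is a dict: "time_s": time; "joints": joint angles; "joint_velocities": joint speeds; "effort": joint torques, N m; "tcp_pos": TCP position; "ee_rot": TCP orientation; "wrist_force": force on the tool from outside, world axes, zero at the start; "moment": the same for the moment, N m; "gripper_width": opening from 0.0 (shut) to 1.0 (fully open); "gripper_force": force on a finger pad.
Only numpy, scipy, OpenCV 4.12 (cv2) and the standard library are available. Lean on these libraries where they do the work, as an engineer would, in place of code of your own. Each camera call takes 0.05 s, during which the arm holds its last target. There are 200 camera calls.

## Working session

There is one attempt and no reset: what is moved stays moved. The work goes in short steps, Python scripts to look and compute and a tool call to move; the robot and the scene stay as the last step left them, time stands still between calls to the robot, and variables do not carry over. Pictures are saved under pics/ and viewed, at most 10 in all, crops included, and the job is handed in when it is done.

Besides the shell and the picture viewer there is one more tool, called after "Request:" as name(argument=value, ...) on one line, values as JSON. move_arm: Moves the arm, as the interface text tells. Its arguments: {"type":"object","properties":{"series":{"type":"array"}},"required":["series"]}

```bash
mkdir -p pics; ls; python3 - <<'E'
from station import r
import cv2,pickle
d={n:r.capture(n) for n in("side","top")}
pickle.dump(d,open("c0.pkl","wb"))
for n in d:
    cv2.imwrite(f"pics/{n}0.png",d[n]["img"][:,:,::-1]); print(n,d[n]["camera_matrix"].tolist(),d[n]["rvec"],d[n]["tvec"])
print(r.sense())
E
```

```text
pics
side [[621.8594693377075, 0.0, 320.535695625867], [0.0, 621.8594693377075, 238.53826645539147], [0.0, 0.0, 1.0]] [ 0.81915128  2.91693319 -0.45530742] [ 0.50978917 -0.23096935  1.59409136]
top [[499.55808080902744, 0.0, 315.75630940943813], [0.0, 499.55808080902744, 237.86727291080823], [0.0, 0.0, 1.0]] [ 2.17351667 -2.1942362   0.12117422] [-0.02403652  0.57743194  1.15289139]
{'time_s': 0.1, 'joints': array([-4.89554700e+01,  2.20874149e+01,  3.86380237e-01, -2.41226909e-02,
       -6.84119472e+01, -1.48158292e+01]), 'joint_velocities': array([ 0.03874211, -0.16892718,  0.29571723,  0.15923123, -0.12367153,
        0.03140683]), 'effort': array([-7.09008655e-04, -3.91689134e+01,  1.87933069e+01,  4.23193708e+00,
        1.34294250e-02, -7.89773571e-05]), 'tcp_pos': array([ 0.27600482, -0.5601996 ,  0.24655249]), 'ee_rot': array([[-8.97105655e-01, -4.41814944e-01, -9.99562292e-04],
       [-4.41816056e-01,  8.97103968e-01,  1.74425423e-03],
       [ 1.26073714e-04,  2.00640300e-03, -9.99997979e-01]]), 'wrist_force': array([ 0.64046087, -0.16654109,  0.21972072]), 'moment': array([ 0.02946522, -0.0314522 , -0.05491417]), 'gripper_force': 0.0, 'gripper_width': 0.9981845462181526}
```

View pics/side0.png

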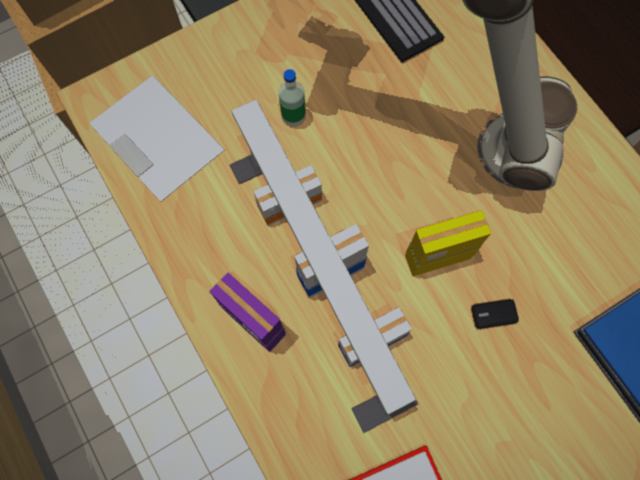

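View pics/top0.png

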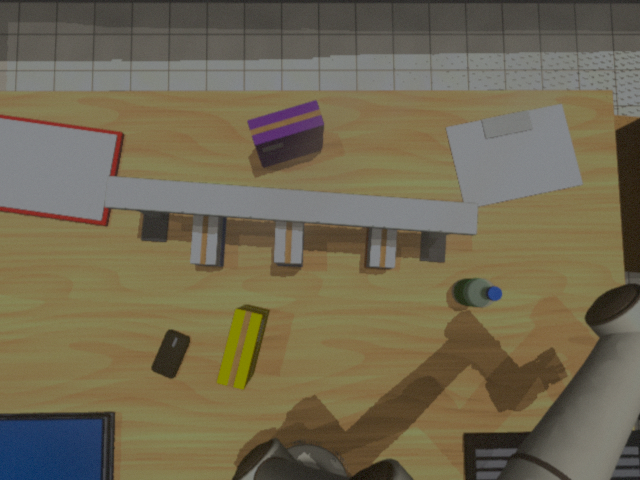

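Candidates (top view px): purple carton (287,135), yellow carton (242,348), white tall carton (288,243); the short boxes are at (207,240) and (382,248). I choose the white one at (288,243). Next I'll check the bands in one close crop.

```bash
cat > h.py <<'E'
import cv2,numpy as np
def ray(c,uv):
    R=cv2.Rodrigues(np.array(c["rvec"],float))[0];o=-R.T@np.ravel(c["tvec"])
    p=cv2.undistortPoints(np.array([[uv]],float),c["camera_matrix"],None)[0,0]
    return o,R.T@np.array([p[0],p[1],1])
def onz(c,uv,z):
    o,d=ray(c,uv);return o+d*(z-o[2])/d[2]
def proj(c,P):
    return cv2.projectPoints(np.array(P,float).reshape(-1,3),np.array(c["rvec"],float),np.array(c["tvec"],float),c["camera_matrix"],None)[0][:,0]
E
python3 - <<'E'
import pickle,cv2,numpy as np
from h import *
d=pickle.load(open("c0.pkl","rb"))
a=cv2.resize(d["side"]["img"][150:380,240:420],None,fx=2.6,fy=2.6,interpolation=cv2.INTER_CUBIC)
b=cv2.resize(d["top"]["img"][195:285,180:410],(800-a.shape[1],int(90*(800-a.shape[1])/230)))
im=np.zeros((a.shape[0],800,3),np.uint8);im[:,:a.shape[1]]=a;im[:b.shape[0],a.shape[1]:]=b
cv2.imwrite("pics/crop.png",im[:,:,::-1])
for n in d: print(n,ray(d[n],(320,240)))
t=d["top"]
print("carton top near corners",onz(t,(275,264),.2),onz(t,(301,265),.2))
print("L",onz(t,(192,263),.11),onz(t,(216,264),.11)); print("R",onz(t,(369,266),.11),onz(t,(395,267),.11))
for p in((106,208),(474,233),(478,204)):print("bar",onz(t,p,.274))
E
```

```text
side (array([0.79465808, 0.34005698, 1.45163318]), array([-0.15144013, -0.26029961, -0.95358076]))
top (array([ 0.46973687, -0.00594749,  1.20103116]), array([ 0.08674866, -0.02843558, -0.99586971]))
carton top near corners [0.50954099 0.05602861 0.2       ] [0.50704109 0.00406927 0.2       ]
L [0.51702314 0.24171328 0.11      ] [0.51435142 0.18973084 0.11      ]
R [ 0.50677549 -0.14364788  0.11      ] [ 0.50403685 -0.20062914  0.11      ]
bar [0.61365951 0.36487252 0.274     ]
bar [ 0.56116349 -0.32169867  0.274     ]
bar [ 0.61609402 -0.33146609  0.274     ]
```

View pics/crop.png

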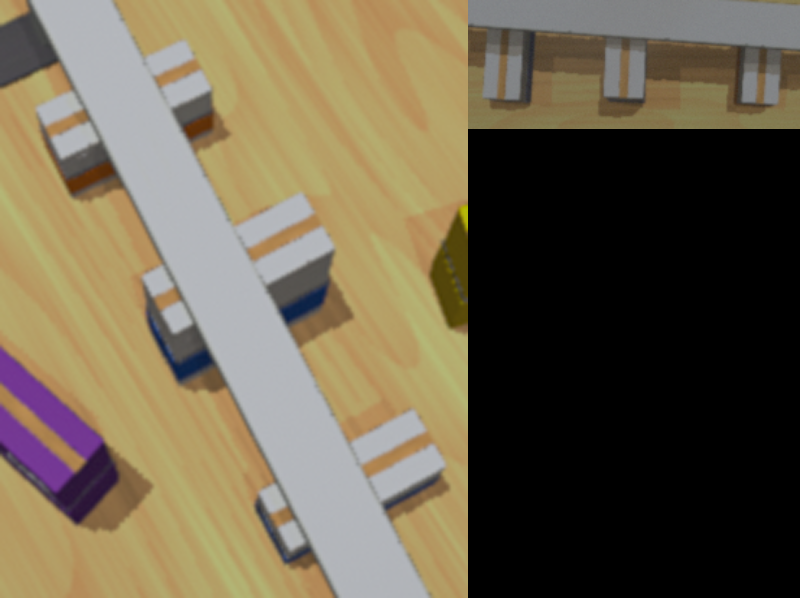

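The crop shows the central tall white carton with a blue band (crop px 290,250). The left (+y) short box is blue (400,460) and the right one is orange (180,90). So the carton walks to +y, about 0.12 m. Next I'll go to a close wrist view.

```bash
cat >> h.py <<'E'
from scipy.spatial.transform import Rotation as Ro
def tool(yaw,lean):  # yaw deg about world z, lean back deg
    return (Ro.from_euler("z",yaw,degrees=True)*Ro.from_matrix(np.array([[-1,0,0],[0,1,0],[0,0,-1.]]))*Ro.from_euler("y",-lean,degrees=True)).as_matrix()
def rel(s,p,R):
    Rc=s["ee_rot"];return np.round(1000*Rc.T@(np.array(p)-s["tcp_pos"]),1).tolist(),np.round(Ro.from_matrix(Rc.T@R).as_rotvec(),3).tolist()
E
python3 - <<'E'
from station import r
from h import *
s=r.sense();print(tool(0,45).round(2).tolist());print(rel(s,[.36,-.25,.36],tool(0,30)),rel(s,[.38,.10,.38],tool(0,30)))
c=r.capture("wrist");print(c["hand_eye"],c["camera_matrix"])
E
```

```text
[[-0.71, 0.0, 0.71], [0.0, 1.0, 0.0], [-0.71, 0.0, -0.71]]
([-212.4, 241.4, -113.0], [0.122, -0.515, 0.447]) ([-385.0, 546.6, -132.4], [0.122, -0.515, 0.447])
[[-4.14052778e-05 -9.70909727e-01 -2.39445818e-01  6.43321227e-02]
 [ 9.99999376e-01  2.27113786e-04 -1.09382673e-03 -1.15536687e-03]
 [ 1.11638846e-03 -2.39445713e-01  9.70909112e-01 -1.37878404e-01]
 [ 0.00000000e+00  0.00000000e+00  0.00000000e+00  1.00000000e+00]] [[361.86291777   0.         325.18575133]
 [  0.         361.86291777 241.0661543 ]
 [  0.           0.           1.        ]]
```

Request:
move_arm(series=[{"grip": 1, "xyz": [0, 0, -60], "angular": [0, 0, 0]}, {"grip": 1, "xyz": [-212, 241, -113], "angular": [0.122, -0.515, 0.447]}, {"grip": 1, "xyz": [-212, 241, -113], "angular": [0.122, -0.515, 0.447]}, {"grip": 1, "xyz": [-212, 241, -113], "angular": [0.122, -0.515, 0.447]}, {"grip": 1, "xyz": [-212, 241, -113], "angular": [0.122, -0.515, 0.447]}, {"grip": 1, "xyz": [-212, 241, -113], "angular": [0.122, -0.515, 0.447]}, {"grip": 1, "xyz": [-212, 241, -113], "angular": [0.122, -0.515, 0.447]}, {"grip": 1, "xyz": [-212, 241, -113], "angular": [0.122, -0.515, 0.447]}, {"grip": 1, "xyz": [-385, 547, -132], "angular": [0.122, -0.515, 0.447]}, {"grip": 1, "xyz": [-385, 547, -132], "angular": [0.122, -0.515, 0.447]}])

```text
time_s: 1.15
tcp_pos: [0.3645, -0.163, 0.3656]
ee_rot: [[-0.866, 0.003, 0.5], [0.001, 1.0, -0.003], [-0.5, -0.002, -0.866]]
wrist_force: [0.1, -0.2, -1.1]
gripper_width: 0.997
gripper_force: 0.0
```

```bash
python3 - <<'E'
from station import r
from h import *
s=r.sense();print(s["tcp_pos"]);print(rel(s,[.38,.10,.38],tool(0,30)))
E
```

```text
[ 0.3644814  -0.16303776  0.36555808]
([-20.3, 263.1, -5.4], [-0.003, 0.0, -0.001])
```

Request:
move_arm(series=[{"grip": 1, "xyz": [-20, 263, -5], "angular": [0, 0, 0]}, {"grip": 1, "xyz": [-20, 263, -5], "angular": [0, 0, 0]}, {"grip": 1, "xyz": [-20, 263, -5], "angular": [0, 0, 0]}, {"grip": 1, "xyz": [-20, 263, -5], "angular": [0, 0, 0]}, {"grip": 1, "xyz": [-20, 263, -5], "angular": [0, 0, 0]}, {"grip": 1, "xyz": [-20, 263, -5], "angular": [0, 0, 0]}, {"grip": 1, "xyz": [-20, 263, -5], "angular": [0, 0, 0]}, {"grip": 1, "xyz": [-20, 263, -5], "angular": [0, 0, 0]}])

```text
time_s: 1.95
tcp_pos: [0.3797, 0.1001, 0.3783]
ee_rot: [[-0.867, -0.003, 0.498], [-0.004, 1.0, -0.001], [-0.498, -0.003, -0.867]]
wrist_force: [-0.1, -0.0, -0.8]
gripper_width: 0.999
gripper_force: 0.0
```

```bash
cat >> h.py <<'E'
def wcap(r):
    s=r.sense();c=r.capture("wrist");T=np.eye(4);T[:3,:3]=s["ee_rot"];T[:3,3]=s["tcp_pos"]
    W=np.linalg.inv(T@c["hand_eye"]);c["rvec"]=cv2.Rodrigues(W[:3,:3])[0];c["tvec"]=W[:3,3];return s,c
E
python3 - <<'E'
from station import r
from h import *
import pickle
s,c=wcap(r);pickle.dump(c,open("w1.pkl","wb"));cv2.imwrite("pics/w1.png",c["img"][:,:,::-1]);print(s["tcp_pos"])
E
```

```text
[0.37968427 0.10011196 0.37825552]
```

View pics/w1.png

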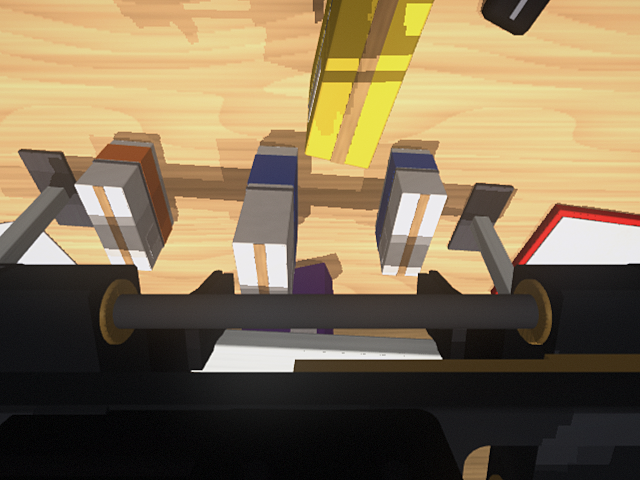

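The wrist view is upside-down, with forward at the bottom. It shows the carton near face (260,200) with top near corners at about (234,243) and (286,240), and the blue box top near corners at about (400,191) and (447,194). I'll zoom in to pick the corners.

```bash
python3 - <<'E'
import pickle
from h import *
c=pickle.load(open("w1.pkl","rb"))
cv2.imwrite("pics/w1z.png",cv2.resize(c["img"][130:300,225:460],None,fx=3.4,fy=3.4,interpolation=cv2.INTER_NEAREST)[:,:,::-1])
E
```

```text
(no output)
```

View pics/w1z.png

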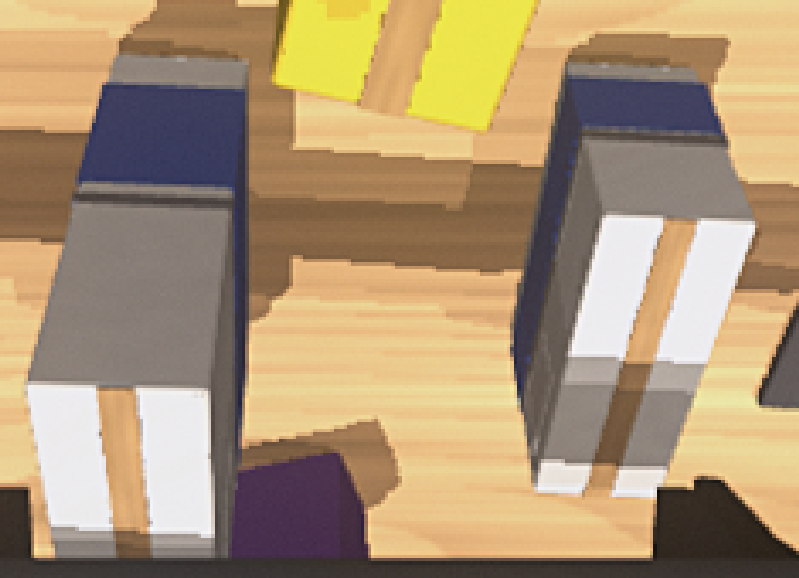

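The zoom shows the carton's top near edge from (27,382) to (209,389) and its bottom edge from (117,54) to (248,60). The box top quad is (603,214), (756,221), (656,497), (536,490), and its bottom edge runs from (568,63) to (692,68).

```bash
python3 - <<'E'
import pickle
from station import r
from h import *
c=pickle.load(open("w1.pkl","rb"))
def q(n,pts,z):
    P=[onz(c,(225+x/3.4-.3,130+y/3.4-.3),z) for x,y in pts];print(n,np.round(P,4)[:,:2].tolist());return P
q("ctop",[(27,382),(209,389),(215,557),(55,557)],.2);q("cbot",[(117,54),(248,60)],0)
q("btop",[(603,214),(756,221),(656,497),(536,490)],.11);q("bbot",[(568,63),(692,68)],0)
s=r.sense()
E
```

```text
ctop [[0.5122, 0.0045], [0.5147, 0.0589], [0.5961, 0.0551], [0.5966, -0.0005]]
cbot [[0.5142, 0.0039], [0.5167, 0.0586]]
btop [[0.5149, 0.191], [0.5176, 0.2457], [0.6673, 0.237], [0.663, 0.1838]]
bbot [[0.5174, 0.193], [0.5194, 0.2455]]
```

```bash
python3 - <<'E'
from station import r
from h import *
s=r.sense();R=tool(-2.8,55);G=np.array([.5325,.0306,.182])
print(R.round(3).tolist());print(rel(s,G-.11*R[:,2],R),G-.006*R[:,2])
E
```

```text
[[-0.573, 0.049, 0.818], [0.028, 0.999, -0.04], [-0.819, 0.0, -0.574]]
([12.0, -63.5, 146.9], [0.031, -0.439, 0.038]) [0.52759096 0.03084009 0.18544146]
```

Request:
move_arm(series=[{"grip": 1, "xyz": [12, -63.5, 147], "angular": [0.031, -0.439, 0.038]}, {"grip": 1, "xyz": [12, -63.5, 147], "angular": [0.031, -0.439, 0.038]}, {"grip": 1, "xyz": [12, -63.5, 147], "angular": [0.031, -0.439, 0.038]}, {"grip": 1, "xyz": [12, -63.5, 147], "angular": [0.031, -0.439, 0.038]}, {"grip": 1, "xyz": [12, -63.5, 147], "angular": [0.031, -0.439, 0.038]}, {"grip": 1, "xyz": [12, -63.5, 147], "angular": [0.031, -0.439, 0.038]}])

```text
time_s: 2.6
tcp_pos: [0.4254, -0.0038, 0.3692]
ee_rot: [[-0.624, 0.044, 0.78], [0.028, 0.999, -0.033], [-0.781, 0.001, -0.625]]
wrist_force: [-0.6, 0.2, 0.1]
gripper_width: 1.003
gripper_force: 0.0
```

```bash
python3 - <<'E'
from station import r
from h import *
s,c=wcap(r);cv2.imwrite("pics/w2.png",c["img"][:,:,::-1])
R=tool(-2.8,55);G=np.array([.5325,.0306,.182]);print(s["tcp_pos"],rel(s,G-.006*R[:,2],R),s["joints"].round(1))
print(proj(c,[[.5145-.0014,.0045,.2],[.5147,.0589,.2]]))
E
```

```text
[ 0.42538815 -0.00383845  0.3692279 ] ([80.6, 38.9, 193.4], [0.005, -0.064, 0.002]) [   9.3  -23.6  -61.2   80.    -9.3 -177.4]
[[340.79421005 134.46853202]
 [407.05994592 133.84042394]]
```

View pics/w2.png

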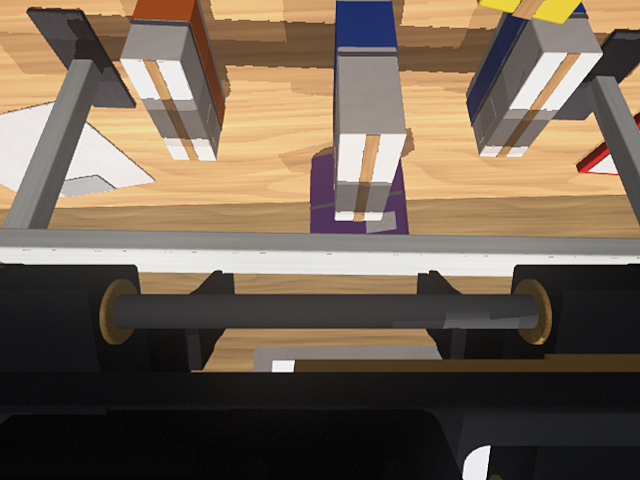

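The view shows the carton at (370,150), and the arm stalled short because joints 3, 5 and 6 are near their limits. The 55° lean is too much at that height, so I'll back off to a lean of 30° and fit the arm geometry to choose a feasible lean.

```bash
python3 - <<'E'
from station import r
from h import *
s=r.sense();print(rel(s,[.40,.03,.36],tool(-2.8,30)))
print(repr(s["joints"]),s["tcp_pos"],s["ee_rot"].round(3).tolist())
E
```

```text
([23.9, 30.8, -14.9], [0.009, 0.372, 0.005])
array([   9.51505933,  -23.58645865,  -61.24156039,   79.94954803,
         -9.19360983, -177.37596166]) [ 0.42536979 -0.00187623  0.36924746] [[-0.625, 0.039, 0.78], [0.027, 0.999, -0.029], [-0.781, 0.003, -0.625]]
```

Request:
move_arm(series=[{"grip": 1, "xyz": [24, 31, -15], "angular": [0.009, 0.372, 0.005]}, {"grip": 1, "xyz": [24, 31, -15], "angular": [0.009, 0.372, 0.005]}, {"grip": 1, "xyz": [24, 31, -15], "angular": [0.009, 0.372, 0.005]}, {"grip": 1, "xyz": [24, 31, -15], "angular": [0.009, 0.372, 0.005]}, {"grip": 1, "xyz": [24, 31, -15], "angular": [0.009, 0.372, 0.005]}, {"grip": 1, "xyz": [24, 31, -15], "angular": [0.009, 0.372, 0.005]}])

```text
time_s: 3.25
tcp_pos: [0.4011, 0.0369, 0.3601]
ee_rot: [[-0.866, 0.036, 0.498], [0.032, 0.999, -0.017], [-0.498, 0.002, -0.867]]
wrist_force: [-0.4, -0.1, -0.9]
gripper_width: 1.0
gripper_force: 0.0
```

```bash
python3 - <<'E'
from station import r
from h import *
s=r.sense();print(rel(s,[.45,.03,.25],tool(-2.8,30)))
print(repr(s["joints"]),s["tcp_pos"],s["ee_rot"].round(3).tolist())
E
```

```text
([12.3, -5.3, 119.9], [0.008, -0.002, 0.01])
array([  41.66889678,  -20.3756655 ,  -41.70814697,   26.92272674,
        -49.3309696 , -148.03172969]) [0.40113047 0.03686399 0.36007815] [[-0.866, 0.036, 0.498], [0.032, 0.999, -0.017], [-0.498, 0.002, -0.867]]
```

```bash
cat > kin.py <<'E'
from h import *
from scipy.optimize import least_squares
LO=np.array([-179.83,-69.29,-61.27,-181.25,-171.15,-177.46]);HI=np.array([179.83,118.12,80.66,117.63,-9.14,177.46])
C=np.array([[0,0,1],[0,-1,0],[1,0,0.]])  # tool axes at zero: z->x
def fk(q,p,s4=1,s6=1,k=0):
    H,L1,L2,d,Lt,e=p;E=lambda a,t:Ro.from_euler(a,t,degrees=True).as_matrix()
    A=E("z",q[0]);U=A@E("y",q[1]);F=A@E("y",q[1]-q[2])@E("x",s4*q[3]);W=F@E("y",-q[4])
    P=H*np.array([0,0,1])+U@[0,0,L1]+F@[L2,0,0]+A@E("y",q[1]-q[2])@[0,0,e]+F@[0,d,0]+W@[Lt,0,0]
    return P,W@C@E("z",s6*q[5]+k)
D=[([-48.954,22.042,.453,0,-68.411,-14.817],[.276,-.561,.248],[[-.8971,-.4418,-.001],[-.4418,.8971,.0017],[0,.002,-1]]),
([9.515,-23.586,-61.2416,79.9495,-9.1936,-177.376],[.42537,-.00188,.36925],[[-.625,.039,.78],[.027,.999,-.029],[-.781,.003,-.625]]),
([41.6689,-20.3757,-41.7081,26.9227,-49.331,-148.0317],[.40113,.03686,.36008],[[-.866,.036,.498],[.032,.999,-.017],[-.498,.002,-.867]])]
E
python3 - <<'E'
from kin import *
p0=[.2,.4,.4,.15,.3,0]
for s4 in(1,-1):
  for s6 in(1,-1):
    for k in(0,90,180,270): print(s4,s6,k,[round(np.degrees(Ro.from_matrix(fk(q,p0,s4,s6,k)[1].T@np.array(R)).magnitude()),1) for q,_,R in D])
  f=lambda p:np.concatenate([fk(q,p,s4)[0]-P for q,P,_ in D]);o=least_squares(f,p0);print(s4,o.x.round(4),np.abs(o.fun).max())
E
```

```text
1 1 0 [np.float64(119.6), np.float64(76.7), np.float64(41.5)]
1 1 90 [np.float64(29.6), np.float64(165.1), np.float64(106.2)]
1 1 180 [np.float64(60.4), np.float64(106.2), np.float64(170.1)]
1 1 270 [np.float64(150.4), np.float64(23.5), np.float64(87.5)]
1 -1 0 [np.float64(90.0), np.float64(71.7), np.float64(65.9)]
1 -1 90 [np.float64(0.1), np.float64(159.9), np.float64(53.9)]
1 -1 180 [np.float64(90.0), np.float64(111.3), np.float64(130.1)]
1 -1 270 [np.float64(180.0), np.float64(27.2), np.float64(145.7)]
1 [-0.0118  0.4499  0.2796 -0.1953  0.2908  0.4132] 0.1477894598760865
-1 1 0 [np.float64(119.6), np.float64(84.7), np.float64(26.1)]
-1 1 90 [np.float64(29.6), np.float64(5.3), np.float64(63.9)]
-1 1 180 [np.float64(60.4), np.float64(95.3), np.float64(153.9)]
-1 1 270 [np.float64(150.4), np.float64(174.7), np.float64(116.1)]
-1 -1 0 [np.float64(90.0), np.float64(90.0), np.float64(90.0)]
-1 -1 90 [np.float64(0.1), np.float64(0.0), np.float64(0.0)]
-1 -1 180 [np.float64(90.0), np.float64(90.0), np.float64(90.0)]
-1 -1 270 [np.float64(180.0), np.float64(180.0), np.float64(180.0)]
-1 [ 0.159   0.5646  0.4217 -0.1602  0.2803  0.001 ] 0.00023271273900010714
```

```bash
cat >> kin.py <<'E'
PR=np.array([.159,.5646,.4217,-.1602,.2803,.001])
o=least_squares(lambda p:np.concatenate([fk(q,p,-1,-1,90)[0]-P for q,P,_ in D]),PR);PR=o.x
def ik(P,R,q0):
    def f(q):
        p,r_=fk(q,PR,-1,-1,90);return np.r_[(p-P)*1000,Ro.from_matrix(r_.T@R).as_rotvec()*300]
    o=least_squares(f,np.clip(q0,LO+.01,HI-.01),bounds=(LO,HI));return o.x,np.abs(o.fun).max()
Y0=-2.8;L=.15
E2=Ro.from_euler
def carton(end,piv,yaw,tilt):  # returns origin(near bottom mid), R ; yaw,tilt deg
    R=E2("z",yaw,degrees=True)*E2("y",(-1 if end=="near" else 1)*tilt,degrees=True);R=R.as_matrix()
    O=np.array([*piv,0.])-(R[:,0]*L if end=="far" else 0);return O,R
def tcp(O,R,lean,flip,g=(.018,0,.182)):
    T=R@tool(0,lean);T=T@np.diag([-1,-1,1.]) if flip else T
    return O+R@np.array(g)-.006*T[:,2],T
u=np.array([np.cos(np.radians(Y0)),np.sin(np.radians(Y0))]);v=np.array([-u[1],u[0]]);N0=np.array([.5145,.0315])
def walk(n1=.045,f1=.09,n2=.124,b=-.0025,tilt=8,n=6):
    """list of (label, carton pose): stages near,far,near,far"""
    out=[];ang=lambda s:-np.degrees(np.arcsin(s/L));yw=0;piv=N0+L*u
    for end,y1 in(("far",ang(n1)),("near",ang(n1-f1)),("far",ang(n2-f1)),("near",0)):
        seq=[(t,yw,0) for t in np.linspace(0,tilt,4)]+[(tilt,yw+(y1-yw)*k/n,k/n) for k in range(1,n+1)]+[(t,y1,1) for t in np.linspace(tilt,0,4)[1:]]
        for t,y,w in seq: out.append((end,t,y,carton(end,piv+b*u*w,y+Y0,t)))
        O,R=out[-1][3];piv=(O+(R[:,0]*L if end=="far" else 0))[:2]; yw=y1
    # note: after 'far'-planted stage next pivot is the near end, and vice versa
        piv=O[:2] if end=="far" else (O+R[:,0]*L)[:2]
    return out
E
python3 - <<'E'
from kin import *
W=walk();print(W[-1][3][0]-[.5173,.2188,0])
rng=np.random.default_rng(0)
for flip in(0,1):
  for lean in(30,40,50,60):
    P,T=tcp(*W[0][3],lean,flip);sol=[]
    for i in range(40):
        q,e=ik(P,T,rng.uniform(LO,HI))
        if e<.1 and not any(np.abs(q-s).max()<1 for s in sol): sol.append(q)
    for q0 in sol:
        q=q0;m=[];em=0;st=0
        for w in W:
            qn,e=ik(*tcp(*w[3],lean,flip),q);em=max(em,e);st=max(st,np.abs(qn-q).max());q=qn;m.append(np.minimum(q-LO,HI-q))
        print(flip,lean,q0.round(0),"err",round(em,2),"step",round(st,1),"margin",np.min(m,0).round(0))
E
```

```text
[-0.00283121 -0.06315026  0.        ]
0 60 [ -19.    8.  -46. -147.  -27.   69.] err 57.15 step 33.9 margin [159.  75.   0.   0.   0.  87.]
1 60 [ -19.    8.  -46. -147.  -27. -111.] err 57.15 step 29.6 margin [159.  75.   0.   0.   0.   0.]
```

```bash
cat >> kin.py <<'E'
def iku(P,R,q0):
    f=lambda q:(lambda pr:np.r_[(pr[0]-P)*10,(Ro.from_matrix(pr[1].T@R).as_rotvec())*3])(fk(q,PR,-1,-1,90))
    o=least_squares(f,q0,method="lm",x_scale=30.);q=o.x.copy()
    return q,np.abs(o.fun).max()
def wrapq(q):
    q=q.copy()
    for i in(0,3,4,5):
        c=[q[i]%360+360*k for k in(-1,0)];c=[x for x in c if LO[i]<=x<=HI[i]];q[i]=c[0] if c else q[i]
    return q
def allik(P,R,n=40,seed=0):
    g=np.random.default_rng(seed);S=[]
    for i in range(n):
        q0=np.array([g.uniform(-60,60),g.uniform(-30,40),g.uniform(-60,0),g.uniform(-181,117),g.uniform(-110,-10),g.uniform(-170,170)])
        q,e=iku(P,R,q0)
        if e<1e-3:
            q=wrapq(q)
            if (q>LO).all() and (q<HI).all() and not any(np.abs(q-s).max()<1 for s in S):S.append(q)
    return S
E
python3 - <<'E'
from kin import *
for lean in(25,30,35,40,50,60,70):
  for yaw in(-17,0,14):
    P,T=tcp(*carton("far",N0+L*u,yaw+Y0,0),lean,0)
    S=allik(P,T);print(lean,yaw,[s.astype(int).tolist() for s in S])
E
```

```text
25 -17 []
25 0 [[22, 6, -46, 37, -17, -150]]
25 14 [[18, 6, -37, 9, -20, -105]]
30 -17 [[23, 7, -52, 70, -21, 161]]
30 0 []
30 14 [[18, 5, -45, 20, -10, -115]]
35 -17 [[14, 7, -55, 98, -19, 141]]
35 0 []
35 14 []
40 -17 []
40 0 []
40 14 []
50 -17 []
50 0 []
50 14 []
60 -17 []
60 0 [[-19, 8, -46, -147, -27, 68]]
60 14 [[-18, 7, -33, -105, -26, 33]]
70 -17 []
70 0 [[-23, 16, -55, -155, -53, 82]]
70 14 [[-29, 14, -42, -123, -47, 60]]
```

```bash
cat > scan.py <<'E'
from kin import *
import sys
for yy in(0,.06,.12):
  print("shift",yy)
  for lean in(15,20,25,30,60,65,70,75,80):
    row=[]
    for yaw in(-18,-12,-6,0,6,12,18):
        N=N0+yy*v; P,T=tcp(*carton("near",N,yaw+Y0,0),lean,0)
        S=allik(P,T,24); T2=T@np.diag([-1,-1,1.])
        m=[(np.minimum(s-LO,HI-s)[[0,1,2,3,4]].min(),s) for s in S]
        row.append("--" if not m else max((f"{a:.0f}({s[3]:.0f},{s[4]:.0f},{s[5]:.0f})" for a,s in m),key=lambda x:float(x.split("(")[0])))
    print(lean,row)
E
timeout 500 python3 scan.py
```

```text
shift 0
15 ['28(18,-37,-150)', '27(16,-36,-142)', '26(14,-35,-134)', '26(12,-35,-126)', '26(9,-35,-117)', '27(6,-36,-108)', '27(3,-36,-99)']
20 ['21(30,-30,-161)', '20(27,-29,-153)', '18(24,-28,-144)', '18(20,-27,-134)', '18(16,-27,-124)', '19(11,-28,-113)', '20(5,-29,-102)']
25 ['13(48,-24,-177)', '12(46,-21,-170)', '10(43,-19,-161)', '8(38,-17,-150)', '8(29,-17,-137)', '9(19,-18,-121)', '11(9,-21,-106)']
30 ['7(75,-18,162)', '4(82,-13,164)', '--', '--', '--', '--', '1(21,-10,-117)']
60 ['--', '1(-181,-38,90)', '9(-164,-32,81)', '15(-147,-27,69)', '15(-131,-24,54)', '15(-117,-24,42)', '17(-106,-26,34)']
65 ['--', '1(-180,-49,90)', '5(-166,-45,85)', '9(-153,-40,77)', '15(-139,-37,67)', '19(-127,-36,58)', '23(-117,-37,50)']
70 ['--', '--', '1(-168,-58,87)', '5(-155,-53,82)', '10(-144,-50,76)', '15(-133,-48,68)', '19(-123,-48,61)']
75 ['--', '--', '--', '2(-157,-67,87)', '6(-146,-63,82)', '11(-137,-60,76)', '15(-127,-58,70)']
80 ['--', '--', '--', '--', '4(-148,-76,87)', '8(-138,-72,83)', '13(-130,-69,77)']
shift 0.06
15 ['29(19,-38,-157)', '28(18,-37,-150)', '27(16,-36,-142)', '27(14,
[... 1073 characters left out ...]
160)', '20(27,-30,-152)', '19(23,-28,-143)', '19(20,-28,-133)', '19(15,-28,-123)']
25 ['19(45,-31,173)', '--', '15(46,-24,-175)', '13(45,-22,-168)', '10(42,-20,-159)', '9(36,-18,-148)', '9(28,-18,-135)']
30 ['13(63,-28,158)', '11(68,-23,161)', '10(73,-19,164)', '5(79,-14,166)', '--', '--', '--']
60 ['--', '--', '--', '--', '10(-169,-33,84)', '16(-152,-27,72)', '14(-134,-23,57)']
65 ['--', '--', '--', '--', '7(-170,-44,86)', '12(-157,-40,79)', '17(-143,-36,69)']
70 ['--', '--', '--', '--', '4(-171,-56,88)', '8(-159,-52,83)', '12(-147,-49,76)']
75 ['--', '--', '--', '--', '1(-172,-68,89)', '5(-160,-65,86)', '9(-150,-61,82)']
80 ['--', '--', '--', '--', '--', '2(-161,-77,89)', '6(-151,-73,86)']
```

```bash
cat > plan.py <<'E'
from kin import *
G=(.008,0,.196);TILT=5
def clear(O,R,lean):
    P,T=tcp(O,R,lean,1,G);g=P+.006*T[:,2];m=9
    for sx in(-1,1):
        for sy in(-1,1):
            for b in np.arange(.051,.16,.005):
                X=g-b*T[:,2]+T[:,0]*.0375*sx+T[:,1]*.095*sy
                if .245<X[2]<.28: m=min(m,.5612+.0525*(X[1]+.322)/.687-X[0])
    return m
def swing(end,piv,ya,yb,lean,b=-.0012,n=6,tilt=TILT):
    seq=[(t,ya,0) for t in np.linspace(0,tilt,4)]+[(tilt,ya+(yb-ya)*k/n,k/n) for k in range(1,n+1)]+[(t,yb,1) for t in np.linspace(tilt,0,4)[1:]]
    return [(carton(end,piv+b*u*w,y+Y0,t)) for t,y,w in seq]
ang=lambda s:-np.degrees(np.arcsin(s/L))
def lift(O,R,d): return O,R
E
cat > chk.py <<'E'
from plan import *
P0=N0;q=np.array([20,6,-35,20,-27,46.]);near=N0;far=N0+L*u
for end,a,b_,lean in(("far",0,ang(.036),27),("near",ang(.036),ang(-.03),19),("far",ang(-.03),ang(.03),25),("near",ang(.03),ang(-.028),19),("far",ang(-.028),0,25)):
    S=swing(end,far if end=="far" else near,a,b_,lean)
    m=[];e0=0;st=0;cl=9
    for k,(O,R) in enumerate(S):
        qn,e=iku(*tcp(O,R,lean,1,G),q);e0=max(e,e0);st=max(st,np.abs(qn-q).max() if k else 0);q=qn;m.append(np.minimum(q-LO,HI-q));cl=min(cl,clear(O,R,lean))
    near=O[:2];far=(O+R[:,0]*L)[:2]
    print(end,lean,"margin",np.min(m,0).round(0),"err",round(e0,4),"step",round(st,1),"clear mm",round(cl*1000,1),q.round(0), "near",near.round(4))
E
python3 chk.py
```

```text
far 27 margin [150.  73.  12.  66.   7. 132.] err 0.0 step 10.3 clear mm 10.7 [ 28.   6. -49.  51. -24.  -0.] near [0.5194 0.0673]
near 19 margin [148.  73.  15.  77.  13. 116.] err 0.0 step 9.3 clear mm 24.9 [ 28.   7. -34.  12. -31.  61.] near [0.5182 0.0674]
far 25 margin [143.  74.  17.  75.  11. 115.] err 0.0 step 8.2 clear mm 8.7 [ 36.   8. -44.  43. -29.   3.] near [0.52   0.1273]
near 19 margin [142.  74.  16.  77.  13. 127.] err 0.0 step 7.0 clear mm 30.1 [ 35.   8. -34.  16. -31.  50.] near [0.5188 0.1274]
far 25 margin [141.  75.  17.  76.  12. 126.] err 0.0 step 7.3 clear mm 13.9 [ 38.   7. -44.  41. -25.  13.] near [0.5163 0.1556]
```

```bash
python3 - <<'E'
from plan import *
img=cv2.imread("pics/w2.png")
c=dict(camera_matrix=np.array([[361.863,0,325.186],[0,361.863,241.066],[0,0,1]]))
q,P,R=D[1];  # pose near w2
P=np.array([.42538815,-.00383845,.3692279])
HE=np.array([[0,-.97091,-.239446,.064332],[1,0,-.001094,-.001155],[.001116,-.239446,.970909,-.137878],[0,0,0,1]])
T=np.eye(4);T[:3,:3]=np.array([[-.624,.044,.78],[.028,.999,-.033],[-.781,.001,-.625]]);T[:3,3]=P
W=np.linalg.inv(T@HE);c["rvec"]=cv2.Rodrigues(W[:3,:3])[0];c["tvec"]=W[:3,3]
for y in(-.15,0,.1,.2):
    x=.5612+.0525*(y+.322)/.687
    p=proj(c,[[x,y,.25],[x,y,.274],[x+.06,y,.274]]);print(y,p.round(0).tolist())
    col=int(p[0][0]);print(col,[int(img[k,col].mean()) for k in range(222,282,2)])
w=pickle=None
from station import r
s=r.sense();R=tool(-2.8,27)@np.diag([-1,-1,1.]);g=np.array([.5145+.008,.0311,.196])
print(rel(s,[.40,.03,.36],R))
E
```

```text
-0.15 [[178.0, 227.0], [174.0, 250.0], [198.0, 273.0]]
178 [124, 136, 138, 140, 133, 131, 135, 137, 143, 141, 138, 139, 136, 146, 211, 228, 231, 231, 234, 232, 234, 231, 228, 231, 232, 202, 121, 126, 123, 132]
0 [[338.0, 229.0], [338.0, 252.0], [339.0, 274.0]]
338 [74, 74, 77, 75, 76, 72, 127, 133, 135, 130, 136, 134, 134, 135, 140, 202, 229, 229, 229, 228, 227, 228, 229, 227, 225, 233, 179, 123, 135, 139]
0.1 [[442.0, 230.0], [446.0, 253.0], [432.0, 275.0]]
442 [135, 138, 139, 143, 147, 140, 141, 129, 134, 134, 134, 141, 142, 136, 135, 152, 218, 230, 232, 229, 233, 231, 233, 228, 230, 233, 246, 69, 38, 43]
0.2 [[545.0, 232.0], [551.0, 255.0], [523.0, 276.0]]
544 [133, 129, 135, 129, 129, 125, 131, 124, 130, 129, 133, 138, 134, 136, 129, 131, 173, 225, 227, 231, 235, 145, 29, 34, 32, 33, 30, 32, 31, 29]
([0.8, -6.9, -0.4], [-0.079, 0.012, -3.13])
```

Request:
move_arm(series=[{"grip": 1, "xyz": [0, 0, 0], "angular": [0, 0, -1.5]}, {"grip": 1, "xyz": [0, 0, 0], "angular": [0, 0, -1.5]}, {"grip": 1, "xyz": [0, 0, 0], "angular": [0, 0, -1.5]}, {"grip": 1, "xyz": [0, 0, 0], "angular": [0, 0, -1.5]}, {"grip": 1, "xyz": [0, 0, 0], "angular": [0, 0, -1.5]}, {"grip": 1, "xyz": [0, 0, 0], "angular": [0, 0, -1.5]}, {"grip": 1, "xyz": [0, 0, 0], "angular": [0, 0, -1.5]}, {"grip": 1, "xyz": [0, 0, 0], "angular": [0, 0, -1.5]}, {"grip": 1, "xyz": [0, 0, 0], "angular": [0, 0, -1.5]}, {"grip": 1, "xyz": [0, 0, 0], "angular": [0, 0, -1.5]}])

```text
time_s: 4.25
tcp_pos: [0.3996, 0.0334, 0.358]
ee_rot: [[-0.096, -0.862, 0.497], [-0.995, 0.098, -0.022], [-0.03, -0.497, -0.867]]
wrist_force: [0.0, -0.3, -0.5]
gripper_width: 0.999
gripper_force: 0.0
```

```bash
cat >> plan.py <<'E'
def F(yaw,lean): return tool(yaw,lean)@np.diag([-1,-1,1.])
E
python3 - <<'E'
from plan import *
from station import r
s=r.sense();print(s["joints"].round(1))
P,T=tcp(*carton("far",N0+L*u,Y0,0),27,1,G);print(P,T.round(2).tolist())
P=P-.09*T[:,2];print(P,rel(s,P,T)); print(iku(P,T,np.array([25,-5,-45,30,-25,30.])))
E
```

```text
[ 41.4 -20.5 -42.1  27.1 -49.3 -61.8]
[0.51976976 0.03124227 0.20134604] [[0.89, -0.05, 0.45], [-0.04, -1.0, -0.02], [0.45, 0.0, -0.89]]
[0.47895939 0.03323823 0.28153663] ([-5.1, -30.5, 105.8], [-0.042, -0.036, -1.626])
(array([ 30.29042648,  -6.10858288, -42.0794912 ,  26.47427514,
       -33.77946526,  37.37239425]), np.float64(1.6653345369377348e-15))
```

Request:
move_arm(series=[{"grip": 1, "xyz": [-5, -30.5, 106], "angular": [-0.042, -0.036, -1.626]}, {"grip": 1, "xyz": [-5, -30.5, 106], "angular": [-0.042, -0.036, -1.626]}, {"grip": 1, "xyz": [-5, -30.5, 106], "angular": [-0.042, -0.036, -1.626]}, {"grip": 1, "xyz": [-5, -30.5, 106], "angular": [-0.042, -0.036, -1.626]}, {"grip": 1, "xyz": [-5, -30.5, 106], "angular": [-0.042, -0.036, -1.626]}, {"grip": 1, "xyz": [-5, -30.5, 106], "angular": [-0.042, -0.036, -1.626]}, {"grip": 1, "xyz": [-5, -30.5, 106], "angular": [-0.042, -0.036, -1.626]}, {"grip": 1, "xyz": [-5, -30.5, 106], "angular": [-0.042, -0.036, -1.626]}, {"grip": 1, "xyz": [-5, -30.5, 106], "angular": [-0.042, -0.036, -1.626]}, {"grip": 1, "xyz": [-5, -30.5, 106], "angular": [-0.042, -0.036, -1.626]}])

```text
time_s: 5.25
tcp_pos: [0.4788, 0.0331, 0.2816]
ee_rot: [[0.875, -0.16, 0.456], [-0.17, -0.985, -0.019], [0.452, -0.061, -0.89]]
wrist_force: [-0.2, 0.8, 0.5]
gripper_width: 1.002
gripper_force: 0.0
```

```bash
python3 - <<'E'
from plan import *
from station import r
s=r.sense();print(s["joints"].round(1))
P,T=tcp(*carton("far",N0+L*u,Y0,0),27,1,G);print(rel(s,P-.09*T[:,2],T),rel(s,P,T))
E
```

```text
[ 30.2  -6.2 -42.2  26.4 -33.5  30.2]
([0.1, -0.2, 0.1], [-0.004, -0.003, -0.127]) ([-0.1, 0.2, 90.1], [-0.004, -0.003, -0.127])
```

Request:
move_arm(series=[{"grip": 1, "xyz": [0, 0, 0], "angular": [-0.004, -0.003, -0.127]}, {"grip": 1, "xyz": [0, 0, 30], "angular": [-0.004, -0.003, -0.127]}, {"grip": 1, "xyz": [0, 0, 60], "angular": [-0.004, -0.003, -0.127]}, {"grip": 1, "xyz": [0, 0, 80], "angular": [-0.004, -0.003, -0.127]}, {"grip": 1, "xyz": [0, 0, 90], "angular": [-0.004, -0.003, -0.127]}, {"grip": 1, "xyz": [0, 0, 90], "angular": [-0.004, -0.003, -0.127]}])

```text
time_s: 5.85
tcp_pos: [0.5192, 0.0307, 0.1997]
ee_rot: [[0.892, -0.055, 0.449], [-0.05, -0.998, -0.024], [0.45, -0.001, -0.893]]
wrist_force: [-0.5, -0.4, 0.1]
gripper_width: 0.999
gripper_force: 0.0
```

```bash
python3 - <<'E'
from plan import *
from station import r
s=r.sense();print(s["joints"].round(1),s["tcp_pos"],s["wrist_force"])
P,T=tcp(*carton("far",N0+L*u,Y0,0),27,1,G);print(rel(s,P,T))
d=r.capture("top");e=r.capture("side")
a=cv2.resize(d["img"][170:300,230:350],None,fx=4,fy=4);b=cv2.resize(e["img"][200:320,290:390],None,fx=3.1,fy=4.33)[:520,:310]
h=min(a.shape[0],b.shape[0]);cv2.imwrite("pics/g1.png",np.hstack([a[:h],b[:h]])[:,:,::-1])
E
```

```text
[ 22.6   3.8 -49.6  43.2 -16.5  24.7] [0.519217   0.03071349 0.19972555] [-0.51414616 -0.3510094   0.06956162]
([1.2, -0.6, -1.2], [0.002, 0.005, -0.006])
```

View pics/g1.png

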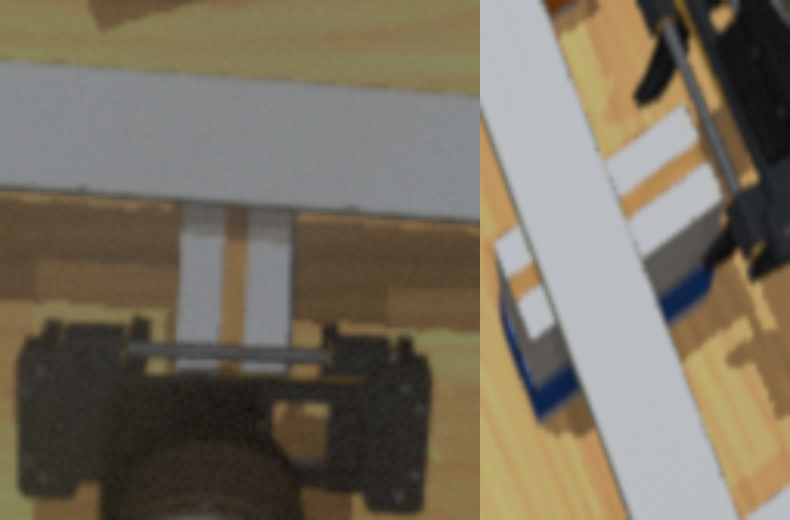

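The fingers straddle the carton centrally (crop 235,340) and the body is well clear of the bar (front edge at row 200). I'll close the gripper.

Request:
move_arm(series=[{"grip": 0.5, "xyz": [0, 0, 0], "angular": [0, 0, 0]}, {"grip": 0.5, "xyz": [0, 0, 0], "angular": [0, 0, 0]}, {"grip": 0.5, "xyz": [0, 0, 0], "angular": [0, 0, 0]}, {"grip": 0.5, "xyz": [0, 0, 0], "angular": [0, 0, 0]}, {"grip": 0.5, "xyz": [0, 0, 0], "angular": [0, 0, 0]}])

```text
time_s: 6.45
tcp_pos: [0.5211, 0.0314, 0.2029]
ee_rot: [[0.889, -0.055, 0.454], [-0.051, -0.998, -0.022], [0.455, -0.003, -0.89]]
wrist_force: [-2.6, 1.5, 0.6]
gripper_width: 0.64
gripper_force: 30.0
```

```bash
cat >> plan.py <<'E'
def rows(S,lean0):
    """rows (tool-frame deltas from the first pose of S), tool rigid with the carton"""
    P0,T0=tcp(*S[0],lean0,1,G);out=[]
    for O,R in S[1:]:
        P,T=tcp(O,R,lean0,1,G);out.append((np.round(1000*T0.T@(P-P0),1).tolist(),np.round(Ro.from_matrix(T0.T@T).as_rotvec(),3).tolist()))
    return out
E
python3 - <<'E'
from plan import *
from station import r
s=r.sense();print(s["tcp_pos"],s["wrist_force"],s["gripper_force"],s["gripper_width"])
S=swing("far",N0+L*u,0,ang(.036),27)
for x in rows(S,27):print(x)
E
```

```text
[0.52107936 0.03139826 0.20290556] [-2.55829553  1.54889242  0.55560019] 29.984014673391357 0.6404689861321899
([7.1, -0.0, -1.0], [0.0, -0.029, -0.0])
([14.3, 0.0, -1.8], [0.0, -0.058, -0.0])
([21.5, -0.0, -2.3], [0.0, -0.087, -0.0])
([21.4, -5.1, -2.4], [-0.017, -0.087, 0.037])
([21.5, -10.2, -2.3], [-0.034, -0.087, 0.074])
([21.8, -15.3, -2.2], [-0.05, -0.087, 0.11])
([22.3, -20.4, -2.0], [-0.067, -0.087, 0.147])
([22.9, -25.4, -1.6], [-0.084, -0.087, 0.184])
([23.7, -30.4, -1.2], [-0.101, -0.087, 0.221])
([16.7, -31.9, -0.6], [-0.104, -0.058, 0.219])
([9.7, -33.3, 0.3], [-0.107, -0.029, 0.218])
([2.7, -34.7, 1.4], [-0.11, 0.0, 0.216])
```

Request:
move_arm(series=[{"grip": 0.5, "xyz": [7, 0, -1], "angular": [0, -0.033, 0]}, {"grip": 0.5, "xyz": [14, 0, -2], "angular": [0, -0.067, 0]}, {"grip": 0.5, "xyz": [21.5, 0, -2.5], "angular": [0, -0.1, 0]}, {"grip": 0.5, "xyz": [21.5, 0, -2.5], "angular": [0, -0.1, 0]}, {"grip": 0.5, "xyz": [21.5, 0, -2.5], "angular": [0, -0.1, 0]}])

```text
time_s: 6.95
tcp_pos: [0.5389, 0.0306, 0.214]
ee_rot: [[0.93, -0.055, 0.364], [-0.053, -0.998, -0.016], [0.364, -0.004, -0.931]]
wrist_force: [-0.7, 2.5, -2.6]
gripper_width: 0.641
gripper_force: 30.0
```

```bash
python3 - <<'E'
from plan import *
from station import r
s=r.sense();print(s["tcp_pos"],s["wrist_force"],s["moment"],s["joints"].round(1))
S=swing("far",N0+L*u,0,ang(.036),27)
for x in rows(S[3:],27):print(x)
e=r.capture("side");t=r.capture("top")
a=cv2.resize(e["img"][190:320,280:400],None,fx=3.3,fy=3.3);b=cv2.resize(t["img"][190:290,240:340],(396,429))
cv2.imwrite("pics/g2.png",np.hstack([a,b])[:,:,::-1])
E
```

```text
[0.53891821 0.03060059 0.21403948] [-0.6812064   2.46963798 -2.60751999] [1.03287037 1.14367166 0.50231518] [ 24.7   6.5 -36.   19.6 -29.8  46.5]
([-0.1, -5.1, -0.0], [-0.015, 0.0, 0.037])
([0.0, -10.2, 0.0], [-0.03, 0.0, 0.075])
([0.3, -15.3, 0.1], [-0.045, 0.0, 0.112])
([0.8, -20.4, 0.3], [-0.061, 0.0, 0.15])
([1.5, -25.4, 0.6], [-0.076, 0.0, 0.187])
([2.3, -30.4, 0.9], [-0.091, 0.0, 0.225])
([-4.6, -31.9, 2.2], [-0.094, 0.029, 0.223])
([-11.5, -33.3, 3.7], [-0.097, 0.058, 0.222])
([-18.4, -34.7, 5.3], [-0.101, 0.087, 0.221])
```

View pics/g2.png

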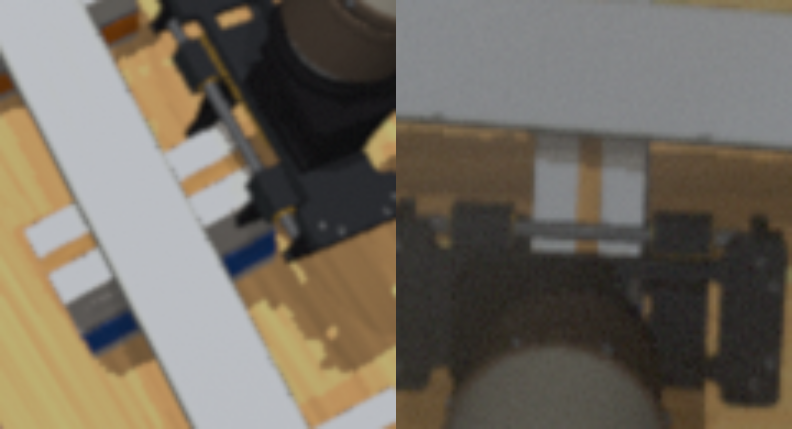

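Picture shows the near end raised with the band's lower edge off its shadow (crop 250,260), and the gripper body clear of the bar. I'll swing the near end.

Request:
move_arm(series=[{"grip": 0.5, "xyz": [0, -5, 0], "angular": [-0.015, 0, 0.037]}, {"grip": 0.5, "xyz": [0, -10, 0], "angular": [-0.03, 0, 0.075]}, {"grip": 0.5, "xyz": [0.3, -15.3, 0.1], "angular": [-0.045, 0, 0.112]}, {"grip": 0.5, "xyz": [0.8, -20.4, 0.3], "angular": [-0.061, 0, 0.15]}, {"grip": 0.5, "xyz": [1.5, -25.4, 0.6], "angular": [-0.076, 0, 0.187]}, {"grip": 0.5, "xyz": [2.3, -30.4, 0.9], "angular": [-0.091, 0, 0.225]}, {"grip": 0.5, "xyz": [2.3, -30.4, 0.9], "angular": [-0.091, 0, 0.225]}, {"grip": 0.5, "xyz": [2.3, -30.4, 0.9], "angular": [-0.091, 0, 0.225]}])

```text
time_s: 7.85
tcp_pos: [0.5423, 0.0596, 0.2142]
ee_rot: [[0.891, -0.294, 0.346], [-0.273, -0.956, -0.108], [0.362, 0.001, -0.932]]
wrist_force: [-1.0, -0.3, -1.5]
gripper_width: 0.642
gripper_force: 30.0
```

```bash
cat >> plan.py <<'E'
def est(s,lean,end,gw=None):
    """carton yaw and near/far ground points from the tool, assuming rigid grip"""
    T=s["ee_rot"]; y=-T[:,1]; return np.degrees(np.arctan2(-y[0],y[1]))
E
python3 - <<'E'
from plan import *
from station import r
s=r.sense();print(s["tcp_pos"],s["wrist_force"],s["moment"],s["joints"].round(1),"yaw",est(s,0,0))
S=swing("far",N0+L*u,0,ang(.036),27);P,T=tcp(*S[9],27,1,G);print(P,rel(s,P,T))
for x in rows(S[9:],27):print(x)
E
```

```text
[0.54225036 0.05964713 0.21418848] [-0.98519146 -0.25664874 -1.52407405] [-0.03401638  1.08291255 -0.16827226] [ 29.4   8.  -36.8  28.5 -33.6  21.2] yaw -17.07147428704806
[0.54182976 0.06058962 0.21319338] ([-1.0, -0.8, 0.7], [0.004, 0.013, -0.006])
([-7.1, -0.0, 1.2], [-0.0, 0.029, 0.0])
([-14.2, -0.0, 2.6], [-0.0, 0.058, 0.0])
([-21.2, -0.0, 4.2], [-0.0, 0.087, 0.0])
```

Request:
move_arm(series=[{"grip": 0.5, "xyz": [-7, 0, 1], "angular": [0, 0.029, 0]}, {"grip": 0.5, "xyz": [-14, 0, 2.5], "angular": [0, 0.062, 0]}, {"grip": 0.5, "xyz": [-21.5, 0, 4.2], "angular": [0, 0.1, 0]}, {"grip": 0.5, "xyz": [-21.5, 0, 4.2], "angular": [0, 0.1, 0]}, {"grip": 1, "xyz": [-21.5, 0, 4.2], "angular": [0, 0.1, 0]}, {"grip": 1, "xyz": [-21.5, 0, 4.2], "angular": [0, 0.1, 0]}, {"grip": 1, "xyz": [-21.5, 0, 4.2], "angular": [0, 0.1, 0]}])

```text
time_s: 8.55
tcp_pos: [0.5261, 0.0661, 0.2034]
ee_rot: [[0.851, -0.294, 0.435], [-0.262, -0.956, -0.133], [0.455, -0.001, -0.891]]
wrist_force: [-0.5, 0.1, -0.2]
gripper_width: 0.829
gripper_force: 0.0
```

```bash
python3 - <<'E'
from plan import *
from station import r
s=r.sense();print(s["tcp_pos"],s["wrist_force"],"yaw",est(s,0,0))
t=r.capture("top");e=r.capture("side")
a=cv2.resize(t["img"][190:290,240:340],None,fx=4,fy=4);b=cv2.resize(e["img"][200:320,290:390],(334,400))
cv2.imwrite("pics/g3.png",np.hstack([a,b])[:,:,::-1])
E
```

```text
[0.52605916 0.06610121 0.20344279] [-0.46974146  0.09554547 -0.15971231] yaw -17.088813266867845
```

View pics/g3.png

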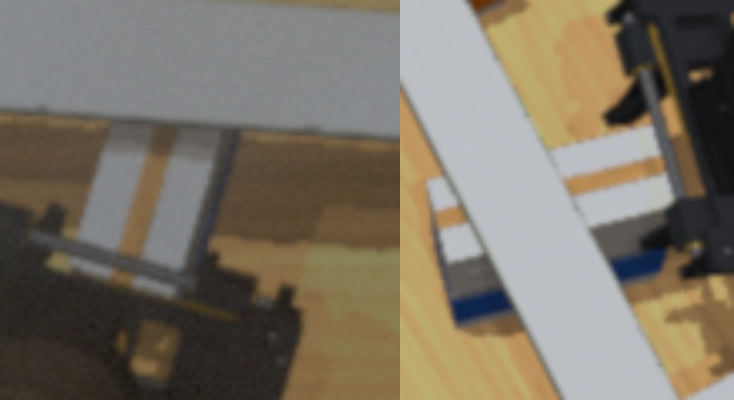

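The carton stands yawed about -17° (top view centre 160,200), with its far end where it was and upright. Next I'll re-lean the open tool to 19° and grip for the far swing.

```bash
cat > st.py <<'E'
from plan import *
from station import r
def go(near,yaw,lean):
    s=r.sense();P,T=tcp(*carton("near",np.array(near),yaw,0),lean,1,G);return s,P,T,rel(s,P,T)
E
python3 - <<'E'
from st import *
s,P,T,m=go((.5198,.068),-17.1,19);print(m,P)
E
```

```text
([-1.0, -0.0, 1.2], [-0.001, -0.14, 0.0]) [0.52557929 0.06622206 0.20167311]
```

Request:
move_arm(series=[{"grip": 1, "xyz": [-1, 0, 0], "angular": [0, -0.07, 0]}, {"grip": 1, "xyz": [-1, 0, 0], "angular": [0, -0.14, 0]}, {"grip": 1, "xyz": [-1, 0, 0], "angular": [0, -0.14, 0]}, {"grip": 0.5, "xyz": [-1, 0, 0], "angular": [0, -0.14, 0]}, {"grip": 0.5, "xyz": [-1, 0, 0], "angular": [0, -0.14, 0]}, {"grip": 0.5, "xyz": [-1, 0, 0], "angular": [0, -0.14, 0]}, {"grip": 0.5, "xyz": [-1, 0, 0], "angular": [0, -0.14, 0]}, {"grip": 0.5, "xyz": [-1, 0, 0], "angular": [0, -0.14, 0]}])

```text
time_s: 9.45
tcp_pos: [0.5242, 0.0657, 0.2024]
ee_rot: [[0.904, -0.294, 0.311], [-0.278, -0.956, -0.096], [0.325, 0.001, -0.946]]
wrist_force: [-0.3, -0.4, -0.6]
gripper_width: 0.641
gripper_force: 30.0
```

```bash
python3 - <<'E'
from st import *
s,P,T,m=go((.5198,.068),-17.1,19);print(m,P,s["joints"].round(1),s["wrist_force"],s["gripper_force"])
Y=-17.1-Y0
S=swing("near",np.array([.5198,.068]),Y,ang(-.03),19,n=8)
for x in rows(S[:4],19):print(x)
print()
for x in rows(S[3:],19):print(x)
E
```

```text
([0.8, -0.9, 1.1], [0.001, 0.0, 0.001]) [0.52557929 0.06622206 0.20167311] [ 30.9   7.9 -37.5  25.4 -34.4  22.3] [-0.33274271 -0.44651503 -0.63097366] 29.996127407066524
([-5.5, -0.0, -2.0], [-0.0, 0.029, 0.0])
([-11.1, -0.0, -3.8], [-0.0, 0.058, 0.0])
([-16.7, -0.0, -5.5], [-0.0, 0.087, 0.0])

([-0.1, 0.7, -0.1], [0.023, -0.0, -0.051])
([-0.2, 1.4, -0.1], [0.046, -0.0, -0.103])
([-0.2, 2.1, -0.1], [0.069, -0.0, -0.154])
([-0.3, 2.7, -0.1], [0.092, -0.0, -0.206])
([-0.2, 3.4, -0.1], [0.115, -0.0, -0.257])
([-0.2, 4.1, -0.1], [0.138, 0.0, -0.309])
([-0.1, 4.7, -0.1], [0.16, -0.0, -0.36])
([-0.0, 5.3, -0.0], [0.183, -0.0, -0.412])
([4.9, 2.8, 1.9], [0.177, -0.029, -0.415])
([9.8, 0.2, 4.0], [0.171, -0.057, -0.417])
([14.6, -2.3, 6.2], [0.165, -0.086, -0.42])
```

Request:
move_arm(series=[{"grip": 0.5, "xyz": [-0.5, 0, 1.5], "angular": [0, 0, 0]}, {"grip": 0.5, "xyz": [-6, 0, -0.5], "angular": [0, 0.033, 0]}, {"grip": 0.5, "xyz": [-11.6, 0, -2.3], "angular": [0, 0.067, 0]}, {"grip": 0.5, "xyz": [-17.2, 0, -4], "angular": [0, 0.1, 0]}, {"grip": 0.5, "xyz": [-17.2, 0, -4], "angular": [0, 0.1, 0]}, {"grip": 0.5, "xyz": [-17.2, 0, -4], "angular": [0, 0.1, 0]}])

```text
time_s: 10.05
tcp_pos: [0.5084, 0.0714, 0.202]
ee_rot: [[0.867, -0.293, 0.402], [-0.267, -0.956, -0.122], [0.42, -0.001, -0.907]]
wrist_force: [-0.5, -0.3, 5.9]
gripper_width: 0.644
gripper_force: 30.0
```

```bash
cat > meas.py <<'E'
from st import *
# far-end check from the side camera: blue band silhouette on the far (left) side of the carton
def blue(name="side"):
    c=r.capture(name);h=cv2.cvtColor(c["img"],cv2.COLOR_RGB2HSV);m=cv2.inRange(h,(105,120,25),(130,255,160))
    n,l,st,ce=cv2.connectedComponentsWithStats(m)
    return c,m,[(st[i].tolist(),ce[i].round(1).tolist()) for i in range(1,n) if st[i][4]>25]
E
python3 - <<'E'
from meas import *
s=r.sense();print(s["tcp_pos"],s["wrist_force"],s["moment"],est(s,0,0),s["joints"].round(1))
c,m,b=blue();print(b)
import pickle
d=pickle.load(open("c0.pkl","rb"))["side"];h=cv2.cvtColor(d["img"],cv2.COLOR_RGB2HSV);print([x.tolist() for x in cv2.connectedComponentsWithStats(cv2.inRange(h,(105,120,25),(130,255,160)))[2] if x[4]>25])
# predicted far-left bottom corner & top of band pix for tilt 0 / 5
for t in(0,5):
    O,R=carton("near",np.array([.5198,.068]),-17.1,t);print(t,proj(c,[O+R@[.15,.028,0],O+R@[.15,-.028,0],O+R@[.15,.028,.2],O+R@[.15,-.028,.2]]).round(1).tolist())
cv2.imwrite("pics/s_rock.png",c["img"][:,:,::-1])
E
```

```text
[0.50838597 0.07139335 0.20200862] [-0.46384415 -0.30164023  5.87822392] [-0.32551965  0.54990655 -0.11079982] -17.06647072484908 [ 31.6   4.8 -47.3  43.  -27.5   4.5]
[([284, 76, 11, 6, 32], [289.4, 79.2]), ([303, 269, 20, 26, 138], [310.6, 286.8]), ([354, 275, 18, 9, 93], [362.1, 279.2]), ([584, 293, 56, 113, 3223], [620.6, 342.3])]
[[0, 0, 640, 480, 303742], [284, 76, 11, 6, 35], [348, 260, 17, 14, 93], [298, 274, 23, 22, 105], [584, 293, 56, 113, 3223]]
0 [[304.8, 299.0], [299.2, 276.8], [302.0, 278.7], [295.6, 253.5]]
5 [[304.9, 297.8], [299.3, 275.4], [310.3, 275.1], [303.8, 249.8]]
```

```bash
python3 - <<'E'
import cv2
im=cv2.imread("pics/s_rock.png")
g=im.min(2)
for y in range(244,300,4): print(y,g[y,288:326].tolist())
E
```

```text
244 [109, 106, 104, 97, 94, 95, 96, 97, 98, 95, 90, 99, 147, 180, 188, 188, 188, 188, 187, 187, 187, 187, 188, 187, 188, 188, 188, 188, 187, 188, 187, 187, 187, 188, 187, 188, 188, 187]
248 [106, 109, 108, 108, 104, 98, 95, 95, 95, 96, 98, 97, 90, 98, 148, 180, 188, 188, 188, 187, 187, 188, 188, 188, 187, 187, 188, 188, 187, 188, 187, 187, 187, 188, 188, 187, 188, 188]
252 [106, 102, 102, 107, 108, 107, 104, 102, 96, 94, 95, 96, 97, 97, 91, 100, 145, 179, 188, 188, 188, 188, 187, 187, 187, 188, 188, 188, 187, 187, 187, 187, 188, 188, 188, 188, 187, 187]
256 [105, 106, 107, 103, 102, 105, 107, 107, 104, 96, 93, 95, 96, 96, 96, 96, 90, 90, 131, 176, 188, 188, 188, 188, 187, 187, 187, 187, 187, 187, 188, 187, 188, 188, 187, 187, 187, 188]
260 [103, 103, 104, 105, 107, 104, 102, 105, 107, 106, 104, 100, 93, 93, 95, 94, 91, 89, 86, 89, 129, 174, 187, 188, 187, 188, 188, 187, 188, 188, 187, 187, 187, 187, 188, 188, 188, 187]
264 [107, 107, 103, 101, 102, 105, 107, 107, 106, 106, 106, 102, 94, 92, 95, 93, 91, 91, 89, 87, 80, 83, 126, 172, 187, 188, 187, 188, 187, 187, 187, 187, 187, 187, 18
[... 752 characters left out ...]
[110, 113, 109, 104, 103, 105, 104, 105, 107, 105, 104, 102, 105, 108, 105, 92, 71, 26, 14, 44, 79, 90, 89, 88, 86, 87, 86, 85, 80, 77, 74, 77, 116, 169, 186, 188, 188, 188]
288 [101, 103, 107, 112, 111, 109, 105, 104, 104, 106, 106, 107, 103, 101, 104, 104, 96, 75, 25, 15, 35, 56, 59, 46, 37, 31, 30, 26, 20, 14, 10, 14, 21, 52, 109, 165, 185, 188]
292 [109, 101, 100, 103, 105, 110, 111, 111, 108, 105, 104, 105, 105, 107, 104, 102, 98, 92, 72, 27, 14, 15, 11, 12, 16, 11, 13, 14, 14, 16, 17, 27, 35, 41, 48, 61, 105, 161]
296 [109, 112, 111, 104, 100, 101, 104, 107, 110, 111, 108, 105, 103, 104, 105, 106, 106, 100, 90, 85, 82, 84, 84, 84, 84, 84, 80, 78, 76, 70, 63, 61, 58, 57, 56, 57, 58, 63]
```

The pixel profile shows the far top corner at about (310.5,275), which matches a 5° rock-back with the far end raised. Swing.

Request:
move_arm(series=[{"grip": 0.5, "xyz": [0, 0.7, 0], "angular": [0.023, 0, -0.051]}, {"grip": 0.5, "xyz": [-0.2, 1.4, 0], "angular": [0.046, 0, -0.103]}, {"grip": 0.5, "xyz": [-0.2, 2.1, 0], "angular": [0.069, 0, -0.154]}, {"grip": 0.5, "xyz": [-0.3, 2.7, 0], "angular": [0.092, 0, -0.206]}, {"grip": 0.5, "xyz": [-0.2, 3.4, 0], "angular": [0.115, 0, -0.257]}, {"grip": 0.5, "xyz": [-0.2, 4.1, 0], "angular": [0.138, 0, -0.309]}, {"grip": 0.5, "xyz": [-0.1, 4.7, 0], "angular": [0.16, 0, -0.36]}, {"grip": 0.5, "xyz": [0, 5.3, 0], "angular": [0.183, 0, -0.412]}, {"grip": 0.5, "xyz": [0, 5.3, 0], "angular": [0.183, 0, -0.412]}, {"grip": 0.5, "xyz": [0, 5.3, 0], "angular": [0.183, 0, -0.412]}])

```text
time_s: 11.1
tcp_pos: [0.5077, 0.0673, 0.202]
ee_rot: [[0.897, 0.152, 0.416], [0.139, -0.988, 0.06], [0.42, 0.004, -0.907]]
wrist_force: [0.8, 1.0, 5.5]
gripper_width: 0.641
gripper_force: 30.0
```

```bash
python3 - <<'E'
from st import *
s=r.sense();print(s["tcp_pos"],s["wrist_force"],s["moment"],est(s,0,0),s["joints"].round(1))
S=swing("near",np.array([.5198,.068]),-17.1-Y0,ang(-.03),19,n=8)
P,T=tcp(*S[11],19,1,G);print(rel(s,P,T),P)
for x in rows(S[11:],19):print(x)
E
```

```text
[0.50773795 0.06728329 0.20199396] [0.80298316 1.01474633 5.48297063] [0.36662421 0.2358494  0.15325603] 8.729047780214593 [ 28.9   3.3 -44.5  25.1 -20.5  48. ]
([-0.9, 0.9, 0.2], [0.004, -0.015, 0.002]) [0.50718211 0.06630368 0.20143268]
([5.5, 0.0, 2.2], [-0.0, -0.029, -0.0])
([10.9, -0.0, 4.5], [0.0, -0.058, -0.0])
([16.2, 0.0, 6.9], [-0.0, -0.087, -0.0])
```

Request:
move_arm(series=[{"grip": 0.5, "xyz": [5.5, 0, 2.2], "angular": [0, -0.033, 0]}, {"grip": 0.5, "xyz": [11, 0, 4], "angular": [0, -0.067, 0]}, {"grip": 0.5, "xyz": [16.7, 0, 5.5], "angular": [0, -0.1, 0]}, {"grip": 0.5, "xyz": [16.7, 0, 5.5], "angular": [0, -0.1, 0]}, {"grip": 0.5, "xyz": [16.7, 0, 5.5], "angular": [0, -0.1, 0]}, {"grip": 1, "xyz": [16.7, 0, 5.5], "angular": [0, -0.1, 0]}, {"grip": 1, "xyz": [16.7, 0, 5.5], "angular": [0, -0.1, 0]}])

```text
time_s: 11.8
tcp_pos: [0.5226, 0.0684, 0.2015]
ee_rot: [[0.936, 0.151, 0.319], [0.145, -0.988, 0.042], [0.321, 0.007, -0.947]]
wrist_force: [0.5, 0.7, 0.4]
gripper_width: 0.75
gripper_force: 0.0
```

```bash
python3 - <<'E'
from meas import *
s=r.sense();y=est(s,0,0);print(s["tcp_pos"],s["wrist_force"],y)
uu=np.array([np.cos(np.radians(y)),np.sin(np.radians(y))]);near=s["tcp_pos"][:2]-.006*uu;print("near",near)
c,m,b=blue();print(b[1:3]);cv2.imwrite("pics/s3.png",c["img"][:,:,::-1])
O,R=carton("near",near,y,0);print(proj(c,[O+R@[.15,.028,0],O+R@[.15,-.028,0],O+R@[.15,.028,.2],O+R@[.15,-.028,.2]]).round(1).tolist())
h=cv2.cvtColor(c["img"],cv2.COLOR_RGB2HSV);w=cv2.inRange(h,(0,0,140),(180,60,255))
for q in range(260,312,3): print(q,c["img"][q,296:340].min(1).tolist())
S=swing("far",near+L*uu,y-Y0,ang(.03),25)
print(go(near,y,25)[3]);
E
```

```text
[0.52261363 0.06837694 0.20152077] [0.48571326 0.71663927 0.37304231] 8.69123729008504
near [0.51668253 0.06747028]
[([358, 272, 17, 18, 73], [365.6, 281.3]), ([584, 293, 56, 113, 3223], [620.6, 342.3])]
[[323.4, 320.7], [308.2, 302.7], [323.3, 303.3], [305.8, 282.9]]
260 [106, 106, 104, 100, 94, 93, 95, 96, 96, 96, 94, 93, 129, 173, 187, 188, 187, 187, 187, 187, 187, 187, 187, 187, 187, 187, 187, 187, 187, 187, 187, 187, 187, 187, 187, 187, 187, 187, 188, 187, 187, 187, 187, 188]
263 [106, 106, 106, 106, 102, 94, 92, 93, 96, 96, 95, 95, 89, 103, 156, 183, 188, 188, 187, 187, 187, 187, 186, 187, 186, 187, 187, 187, 187, 187, 187, 188, 187, 187, 187, 188, 187, 187, 187, 187, 187, 188, 187, 187]
266 [105, 105, 106, 106, 104, 102, 95, 91, 91, 93, 96, 96, 96, 92, 93, 126, 172, 186, 189, 187, 187, 187, 187, 187, 187, 187, 188, 187, 187, 187, 188, 187, 188, 187, 187, 187, 188, 187, 187, 187, 187, 188, 187, 188]
269 [102, 104, 105, 106, 106, 106, 104, 101, 94, 91, 91, 94, 95, 96, 94, 90, 105, 154, 182, 188, 188, 187, 187, 188, 187, 188, 187, 187, 187, 187, 188, 188, 187, 188, 188, 187, 187,
[... 2351 characters left out ...]
84, 188, 188, 187, 187, 187, 187, 187, 187]
305 [107, 101, 100, 101, 104, 108, 109, 108, 106, 105, 106, 106, 107, 106, 103, 95, 85, 65, 30, 12, 14, 29, 62, 92, 90, 84, 83, 82, 84, 84, 81, 77, 75, 73, 82, 122, 171, 186, 188, 187, 187, 187, 187, 187]
308 [109, 110, 106, 101, 100, 102, 105, 107, 110, 107, 106, 104, 107, 107, 106, 106, 102, 96, 90, 82, 51, 18, 9, 26, 56, 77, 82, 82, 83, 85, 84, 82, 77, 73, 61, 54, 95, 151, 182, 188, 187, 187, 187, 187]
311 [109, 108, 110, 109, 105, 100, 100, 102, 105, 108, 108, 107, 105, 105, 106, 105, 106, 105, 101, 99, 98, 90, 78, 34, 13, 14, 27, 52, 81, 86, 73, 53, 29, 15, 14, 8, 25, 64, 119, 170, 187, 187, 188, 187]
([-0.8, 0.0, -0.1], [0.006, 0.109, 0.003])
```

Request:
move_arm(series=[{"grip": 1, "xyz": [0, 0, 0], "angular": [0.006, 0.055, 0.003]}, {"grip": 1, "xyz": [0, 0, 0], "angular": [0.006, 0.109, 0.003]}, {"grip": 1, "xyz": [0, 0, 0], "angular": [0.006, 0.109, 0.003]}, {"grip": 0.5, "xyz": [0, 0, 0], "angular": [0.006, 0.109, 0.003]}, {"grip": 0.5, "xyz": [0, 0, 0], "angular": [0.006, 0.109, 0.003]}, {"grip": 0.5, "xyz": [0, 0, 0], "angular": [0.006, 0.109, 0.003]}, {"grip": 0.5, "xyz": [0, 0, 0], "angular": [0.006, 0.109, 0.003]}, {"grip": 0.5, "xyz": [0, 0, 0], "angular": [0.006, 0.109, 0.003]}])

```text
time_s: 12.65
tcp_pos: [0.5239, 0.069, 0.2029]
ee_rot: [[0.895, 0.151, 0.42], [0.137, -0.988, 0.065], [0.425, -0.001, -0.905]]
wrist_force: [1.0, -2.0, -0.4]
gripper_width: 0.642
gripper_force: 30.0
```

```bash
python3 - <<'E'
from st import *
s=r.sense();y=est(s,0,0);print(s["tcp_pos"],s["wrist_force"],y,s["gripper_force"],s["joints"].round(1))
uu=np.array([np.cos(np.radians(y)),np.sin(np.radians(y))]);near=s["tcp_pos"][:2]-.005*uu;print("near",near)
S=swing("far",near+L*uu,y-Y0,ang(.03),25,n=8)
for x in rows(S[:4],25):print(x)
print()
for x in rows(S[3:],25):print(x)
print(min(clear(*x,25) for x in S))
E
```

```text
[0.52386709 0.06899916 0.20286364] [ 1.01210155 -2.02102263 -0.35166513] 8.713496341767106 29.99659536173567 [ 28.1   4.9 -42.3  23.7 -20.5  50. ]
near [0.5189248  0.06824169]
([7.1, -0.0, -1.2], [-0.0, -0.029, 0.0])
([14.2, -0.0, -2.3], [-0.0, -0.058, 0.0])
([21.4, -0.0, -3.1], [0.0, -0.087, -0.0])

([0.0, -6.4, 0.0], [-0.017, -0.0, 0.047])
([0.3, -12.8, 0.1], [-0.034, -0.0, 0.095])
([0.9, -19.1, 0.3], [-0.052, 0.0, 0.142])
([1.8, -25.4, 0.7], [-0.069, 0.0, 0.189])
([3.0, -31.6, 1.1], [-0.086, 0.0, 0.236])
([4.5, -37.8, 1.7], [-0.103, -0.0, 0.284])
([6.3, -43.8, 2.3], [-0.12, 0.0, 0.331])
([8.4, -49.7, 3.1], [-0.138, 0.0, 0.378])
([1.8, -52.1, 4.7], [-0.143, 0.029, 0.376])
([-4.8, -54.5, 6.5], [-0.149, 0.057, 0.374])
([-11.3, -56.8, 8.5], [-0.154, 0.086, 0.372])
0.00811468809575755
```

Request:
move_arm(series=[{"grip": 0.5, "xyz": [7, 0, -1], "angular": [0, -0.033, 0]}, {"grip": 0.5, "xyz": [14, 0, -2.3], "angular": [0, -0.067, 0]}, {"grip": 0.5, "xyz": [21.4, 0, -3.1], "angular": [0, -0.1, 0]}, {"grip": 0.5, "xyz": [21.4, 0, -3.1], "angular": [0, -0.1, 0]}, {"grip": 0.5, "xyz": [21.4, 0, -3.1], "angular": [0, -0.1, 0]}])

```text
time_s: 13.15
tcp_pos: [0.541, 0.0718, 0.2141]
ee_rot: [[0.932, 0.151, 0.329], [0.142, -0.988, 0.052], [0.333, -0.002, -0.943]]
wrist_force: [-1.6, 2.1, -1.5]
gripper_width: 0.642
gripper_force: 30.0
```

Request:
move_arm(series=[{"grip": 0.5, "xyz": [0, -6.4, 0], "angular": [-0.017, 0, 0.047]}, {"grip": 0.5, "xyz": [0.3, -12.8, 0.1], "angular": [-0.034, 0, 0.095]}, {"grip": 0.5, "xyz": [0.9, -19.1, 0.3], "angular": [-0.052, 0, 0.142]}, {"grip": 0.5, "xyz": [1.8, -25.4, 0.7], "angular": [-0.069, 0, 0.189]}, {"grip": 0.5, "xyz": [3, -31.6, 1.1], "angular": [-0.086, 0, 0.236]}, {"grip": 0.5, "xyz": [4.5, -37.8, 1.7], "angular": [-0.103, 0, 0.284]}, {"grip": 0.5, "xyz": [6.3, -43.8, 2.3], "angular": [-0.12, 0, 0.331]}, {"grip": 0.5, "xyz": [8.4, -49.7, 3.1], "angular": [-0.138, 0, 0.378]}, {"grip": 0.5, "xyz": [8.4, -49.7, 3.1], "angular": [-0.138, 0, 0.378]}, {"grip": 0.5, "xyz": [8.4, -49.7, 3.1], "angular": [-0.138, 0, 0.378]}])

```text
time_s: 14.15
tcp_pos: [0.5419, 0.1216, 0.2142]
ee_rot: [[0.914, -0.247, 0.321], [-0.231, -0.969, -0.086], [0.333, 0.004, -0.943]]
wrist_force: [-2.4, -0.7, 0.9]
gripper_width: 0.641
gripper_force: 30.0
```

```bash
python3 - <<'E'
from st import *
s=r.sense();y=est(s,0,0);print(s["tcp_pos"],s["wrist_force"],s["moment"],y,s["joints"].round(1))
uu=np.array([np.cos(np.radians(8.71)),np.sin(np.radians(8.71))]);near=np.array([.5189,.0682])
S=swing("far",near+L*uu,8.71-Y0,ang(.03),25,n=8);P,T=tcp(*S[11],25,1,G);print(rel(s,P,T))
for x in rows(S[11:],25):print(x)
E
```

```text
[0.54185471 0.12155472 0.21415621] [-2.41518001 -0.70403093  0.89295509] [-0.16203431  1.28555567 -0.19030319] -14.288378711262535 [ 35.6   9.9 -33.1  25.2 -37.2  21.2]
([1.0, -1.1, 1.3], [0.004, 0.01, 0.002])
([-7.1, 0.0, 1.4], [0.0, 0.029, 0.0])
([-14.1, -0.0, 3.1], [-0.0, 0.058, -0.0])
([-21.1, -0.0, 4.9], [0.0, 0.087, -0.0])
```

Request:
move_arm(series=[{"grip": 0.5, "xyz": [-7, 0, 1.4], "angular": [0, 0.033, 0]}, {"grip": 0.5, "xyz": [-14, 0, 3], "angular": [0, 0.067, 0]}, {"grip": 0.5, "xyz": [-21.2, 0, 4.8], "angular": [0, 0.1, 0]}, {"grip": 0.5, "xyz": [-21.2, 0, 4.8], "angular": [0, 0.1, 0]}, {"grip": 0.5, "xyz": [-21.2, 0, 4.8], "angular": [0, 0.1, 0]}, {"grip": 1, "xyz": [-21.2, 0, 4.8], "angular": [0, 0.1, 0]}, {"grip": 1, "xyz": [-21.2, 0, 4.8], "angular": [0, 0.1, 0]}])

```text
time_s: 14.85
tcp_pos: [0.5253, 0.1266, 0.2031]
ee_rot: [[0.877, -0.248, 0.412], [-0.223, -0.969, -0.108], [0.426, 0.003, -0.905]]
wrist_force: [0.1, -0.0, 1.0]
gripper_width: 0.746
gripper_force: 0.0
```

```bash
python3 - <<'E'
from meas import *
s=r.sense();y=est(s,0,0);print(s["tcp_pos"],s["wrist_force"],y)
uu=np.array([np.cos(np.radians(y)),np.sin(np.radians(y))]);near=s["tcp_pos"][:2]-.005*uu;print("near",near)
B=np.array([.5173,.2188]);d=near-B;print("rel box u,v",d@u,d@v,"far",(near+L*uu-B)@u-L,(near+L*uu-B)@v)
print(go(near,y,19)[3])
E
```

```text
[0.52525079 0.12663384 0.20309882] [ 0.13028981 -0.02920117  0.98684231] -14.345762556656048
near [0.5204067 0.1278727]
rel box u,v 0.0075447672303628754 -0.09066698263150927 far 0.004509540548206709 -0.12068956419330647
([0.3, -0.0, 1.7], [0.003, -0.108, 0.001])
```

Request:
move_arm(series=[{"grip": 1, "xyz": [0, 0, 0.5], "angular": [0.003, -0.055, 0.001]}, {"grip": 1, "xyz": [0, 0, 0.5], "angular": [0.003, -0.108, 0.001]}, {"grip": 1, "xyz": [0, 0, 0.5], "angular": [0.003, -0.108, 0.001]}, {"grip": 0.5, "xyz": [0, 0, 0.5], "angular": [0.003, -0.108, 0.001]}, {"grip": 0.5, "xyz": [0, 0, 0.5], "angular": [0.003, -0.108, 0.001]}, {"grip": 0.5, "xyz": [0, 0, 0.5], "angular": [0.003, -0.108, 0.001]}, {"grip": 0.5, "xyz": [0, 0, 0.5], "angular": [0.003, -0.108, 0.001]}, {"grip": 0.5, "xyz": [0, 0, 0.5], "angular": [0.003, -0.108, 0.001]}])

```text
time_s: 15.65
tcp_pos: [0.5248, 0.1263, 0.2024]
ee_rot: [[0.916, -0.247, 0.315], [-0.234, -0.969, -0.081], [0.326, 0.001, -0.946]]
wrist_force: [0.0, -1.0, -0.1]
gripper_width: 0.636
gripper_force: 30.0
```

```bash
python3 - <<'E'
from st import *
s=r.sense();y=est(s,0,0);print(s["tcp_pos"],s["wrist_force"],y,s["gripper_force"])
S=swing("near",np.array([.5204,.1279]),y-Y0,10.6,19,n=8,b=-.0015)
for x in rows(S[:4],19):print(x)
print()
for x in rows(S[3:],19):print(x)
E
```

```text
[0.52483147 0.12627958 0.20236832] [ 0.02805384 -1.0219793  -0.11437386] -14.32935026747192 29.99981109984219
([-5.5, -0.0, -2.0], [0.0, 0.029, -0.0])
([-11.1, -0.0, -3.8], [0.0, 0.058, -0.0])
([-16.7, -0.0, -5.5], [0.0, 0.087, -0.0])

([-0.2, 0.6, -0.1], [0.02, -0.0, -0.044])
([-0.3, 1.2, -0.1], [0.039, -0.0, -0.088])
([-0.4, 1.8, -0.2], [0.059, -0.0, -0.132])
([-0.5, 2.4, -0.2], [0.079, 0.0, -0.176])
([-0.5, 2.9, -0.2], [0.098, -0.0, -0.221])
([-0.6, 3.5, -0.3], [0.118, -0.0, -0.265])
([-0.6, 4.1, -0.3], [0.137, -0.0, -0.309])
([-0.6, 4.7, -0.3], [0.157, -0.0, -0.353])
([4.5, 2.4, 1.7], [0.152, -0.029, -0.355])
([9.5, 0.2, 3.9], [0.147, -0.057, -0.357])
([14.4, -2.0, 6.2], [0.142, -0.086, -0.359])
```

Request:
move_arm(series=[{"grip": 0.5, "xyz": [-0.5, 0, 1.5], "angular": [0, 0, 0]}, {"grip": 0.5, "xyz": [-6, 0, -0.5], "angular": [0, 0.033, 0]}, {"grip": 0.5, "xyz": [-11.6, 0, -2.3], "angular": [0, 0.067, 0]}, {"grip": 0.5, "xyz": [-17.2, 0, -4], "angular": [0, 0.1, 0]}, {"grip": 0.5, "xyz": [-17.2, 0, -4], "angular": [0, 0.1, 0]}, {"grip": 0.5, "xyz": [-17.2, 0, -4], "angular": [0, 0.1, 0]}])

```text
time_s: 16.25
tcp_pos: [0.5087, 0.1312, 0.2021]
ee_rot: [[0.879, -0.247, 0.408], [-0.224, -0.969, -0.103], [0.421, -0.001, -0.907]]
wrist_force: [0.8, -1.5, 5.4]
gripper_width: 0.645
gripper_force: 30.0
```

Request:
move_arm(series=[{"grip": 0.5, "xyz": [-0.2, 0.6, 0], "angular": [0.02, 0, -0.044]}, {"grip": 0.5, "xyz": [-0.3, 1.2, 0], "angular": [0.039, 0, -0.088]}, {"grip": 0.5, "xyz": [-0.4, 1.8, 0], "angular": [0.059, 0, -0.132]}, {"grip": 0.5, "xyz": [-0.5, 2.4, 0], "angular": [0.079, 0, -0.176]}, {"grip": 0.5, "xyz": [-0.5, 2.9, 0], "angular": [0.098, 0, -0.221]}, {"grip": 0.5, "xyz": [-0.6, 3.5, 0], "angular": [0.118, 0, -0.265]}, {"grip": 0.5, "xyz": [-0.6, 4.1, 0], "angular": [0.137, 0, -0.309]}, {"grip": 0.5, "xyz": [-0.6, 4.7, 0], "angular": [0.157, 0, -0.353]}, {"grip": 0.5, "xyz": [-0.6, 4.7, 0], "angular": [0.157, 0, -0.353]}, {"grip": 0.5, "xyz": [-0.6, 4.7, 0], "angular": [0.157, 0, -0.353]}])

```text
time_s: 17.25
tcp_pos: [0.5079, 0.1279, 0.2021]
ee_rot: [[0.898, 0.136, 0.418], [0.125, -0.991, 0.055], [0.421, 0.003, -0.907]]
wrist_force: [1.2, 1.2, 6.6]
gripper_width: 0.642
gripper_force: 30.0
```

Request:
move_arm(series=[{"grip": 0.5, "xyz": [5.2, 0, 2.2], "angular": [0, -0.033, 0]}, {"grip": 0.5, "xyz": [10.5, 0, 4], "angular": [0, -0.067, 0]}, {"grip": 0.5, "xyz": [16.4, 0, 5.5], "angular": [0, -0.1, 0]}, {"grip": 0.5, "xyz": [16.4, 0, 5.5], "angular": [0, -0.1, 0]}, {"grip": 0.5, "xyz": [16.4, 0, 5.5], "angular": [0, -0.1, 0]}, {"grip": 1, "xyz": [16.4, 0, 5.5], "angular": [0, -0.1, 0]}, {"grip": 1, "xyz": [16.4, 0, 5.5], "angular": [0, -0.1, 0]}])

```text
time_s: 17.95
tcp_pos: [0.5228, 0.1284, 0.2013]
ee_rot: [[0.938, 0.135, 0.32], [0.13, -0.991, 0.038], [0.323, 0.006, -0.947]]
wrist_force: [1.0, 0.2, -0.0]
gripper_width: 0.746
gripper_force: 0.0
```

```bash
python3 - <<'E'
from meas import *
s=r.sense();y=est(s,0,0);print(s["tcp_pos"],s["wrist_force"],y)
uu=np.array([np.cos(np.radians(y)),np.sin(np.radians(y))]);near=s["tcp_pos"][:2]-.005*uu;print("near",near)
B=np.array([.5173,.2188]);d=near-B;print("rel box u,v",d@u,d@v,"far",(near+L*uu-B)@u-L,(near+L*uu-B)@v)
print(go(near,y,25)[3])
c=r.capture("side");t=r.capture("top")
a=cv2.resize(c["img"][240:380,290:420],None,fx=3.4,fy=3.4,interpolation=cv2.INTER_CUBIC);b=cv2.resize(t["img"][190:290,180:280],(400,400))
im=np.zeros((476,a.shape[1]+300,3),np.uint8);cv2.imwrite("pics/s4.png",a[:,:,::-1])
import pickle;pickle.dump((c,t),open("c4.pkl","wb"))
O,R=carton("near",near,y,0);print("pred far top L,R",proj(c,[O+R@[.15,.028,.2],O+R@[.15,-.028,.2]]).round(1).tolist())
Ob,Rb=carton("near",B,Y0,0);print("pred box far top",proj(c,[Ob+Rb@[.15,.028,.11],Ob+Rb@[.15,-.028,.11]]).round(1).tolist())
E
```

```text
[0.52285    0.12843905 0.2013051 ] [ 0.96905137  0.16604717 -0.01095217] 7.753791936945943
near [0.51789571 0.12776446]
rel box u,v 0.005042064280747251 -0.09089775109682909 far 0.0025045717432944925 -0.06342396553935249
([0.5, 0.0, 0.0], [0.006, 0.108, 0.002])
pred far top L,R [[337.3, 327.9], [319.9, 306.7]]
pred box far top [[350.0, 361.8], [337.2, 338.7]]
```

```bash
cat > cor.py <<'E'
from plan import *
def corners(c,P,win=4):
    g=cv2.cvtColor(c["img"],cv2.COLOR_RGB2GRAY);p=proj(c,P).astype(np.float32).reshape(-1,1,2)
    q=cv2.cornerSubPix(g,p.copy(),(win,win),(-1,-1),(cv2.TERM_CRITERIA_EPS+cv2.TERM_CRITERIA_MAX_ITER,50,.01))
    for P_,a,b in zip(P,p[:,0],q[:,0]):
        w=onz(c,b,P_[2]);print("  pred",a.round(1),"seen",b.round(1),"world err mm",((w-P_)*1000)[:2].round(1))
E
python3 - <<'E'
from cor import *
import pickle
B=np.array([.5173,.2188])
d0=pickle.load(open("c0.pkl","rb"));c4,t4=pickle.load(open("c4.pkl","rb"))
def pts(near,yaw,h,ends=(0,.15)):
    O,R=carton("near",np.array(near),yaw,0);return [O+R@[x,y,h] for x in ends for y in(.028,-.028)]
for n,c in(("side0",d0["side"]),("side4",c4)):
    print(n,"box (near L,R, far L,R)");corners(c,pts(B,Y0,.11))
print("carton0");corners(d0["side"],pts(N0,Y0,.2));print("top0 carton near");corners(d0["top"],pts(N0,Y0,.2,(0,)));print("top0 box near");corners(d0["top"],pts(B,Y0,.11,(0,)))
print("carton4 far");corners(c4,pts((.5179,.1278),7.75,.2,(.15,)))
E
```

```text
side0 box (near L,R, far L,R)
  pred [410.4 328.2] seen [408.8 330.5] world err mm [5.7 2.2]
  pred [397.2 305.8] seen [398.5 307.3] world err mm [-0.7  4.3]
  pred [350.  361.8] seen [348.3 365.3] world err mm [6.9 4.5]
  pred [337.2 338.7] seen [338.8 339.7] world err mm [-1.7  3.6]
side4 box (near L,R, far L,R)
  pred [410.4 328.2] seen [410.5 329.8] world err mm [1.7 2.9]
  pred [397.2 305.8] seen [397.9 307.3] world err mm [0.6 3.6]
  pred [350.  361.8] seen [348.3 365.3] world err mm [6.9 4.5]
  pred [337.2 338.7] seen [337.9 339.6] world err mm [-0.3  2.5]
carton0
  pred [367.6 244.7] seen [368.1 245.4] world err mm [-0.2  1.9]
  pred [354.5 222.6] seen [355.7 223.6] world err mm [-1.1  3.1]
  pred [304.7 277.9] seen [305.8 278.2] world err mm [-1.6  1.8]
  pred [292.1 255.1] seen [293.6 256.2] world err mm [-1.5  3.8]
top0 carton near
  pred [273.3 260.9] seen [272.9 261.6] world err mm [-1.5  0.8]
  pred [301.2 262. ] seen [301.7 263.3] world err mm [-2.8 -0.8]
top0 box near
  pred [189.7 262.3] seen [189.7 262.3] world err mm [0. 0.]
  pred [215.5 263.3] seen [214.7 264.3] world err mm [-2.2  1.7]
carton4 far
  pred [337.4 327.9] seen [337.4 327.9] world err mm [-0. -0.]
  pred [319.9 306.7] seen [323.3 306.8] world err mm [-5.9  3.7]
```

Request:
move_arm(series=[{"grip": 1, "xyz": [0, 0, 0], "angular": [0.006, 0.055, 0.002]}, {"grip": 1, "xyz": [0, 0, 0], "angular": [0.006, 0.108, 0.002]}, {"grip": 1, "xyz": [0, 0, 0], "angular": [0.006, 0.108, 0.002]}, {"grip": 0.5, "xyz": [0, 0, 0], "angular": [0.006, 0.108, 0.002]}, {"grip": 0.5, "xyz": [0, 0, 0], "angular": [0.006, 0.108, 0.002]}, {"grip": 0.5, "xyz": [0, 0, 0], "angular": [0.006, 0.108, 0.002]}, {"grip": 0.5, "xyz": [0, 0, 0], "angular": [0.006, 0.108, 0.002]}, {"grip": 0.5, "xyz": [0, 0, 0], "angular": [0.006, 0.108, 0.002]}])

```text
time_s: 18.85
tcp_pos: [0.5238, 0.129, 0.2024]
ee_rot: [[0.897, 0.136, 0.421], [0.123, -0.991, 0.059], [0.425, -0.001, -0.905]]
wrist_force: [2.3, 0.3, -0.8]
gripper_width: 0.639
gripper_force: 30.0
```

```bash
python3 - <<'E'
from st import *
s=r.sense();y=est(s,0,0);print(s["tcp_pos"],s["wrist_force"],y,s["gripper_force"],s["joints"].round(1))
uu=np.array([np.cos(np.radians(y)),np.sin(np.radians(y))]);near=s["tcp_pos"][:2]-.005*uu;print("near",near)
S=swing("far",near+L*uu,y-Y0,0,25,n=6,b=0)
for x in rows(S[:4],25):print(x)
print()
for x in rows(S[3:],25):print(x)
print(min(clear(*x,25) for x in S),(S[-1][0][:2]-[.5173,.2188])@u,(S[-1][0][:2]-[.5173,.2188])@v)
E
```

```text
[0.52375592 0.12902812 0.20242703] [ 2.25234188  0.31056704 -0.77967969] 7.820289249632643 30.001065402757376 [ 34.3   6.  -43.4  32.2 -20.7  35.3]
near [0.51880242 0.12834778]
([7.1, 0.0, -1.2], [-0.0, -0.029, 0.0])
([14.2, 0.0, -2.3], [-0.0, -0.058, 0.0])
([21.4, 0.0, -3.1], [-0.0, -0.087, 0.0])

([0.1, -3.9, 0.0], [-0.011, 0.0, 0.029])
([0.2, -7.8, 0.1], [-0.021, 0.0, 0.058])
([0.5, -11.7, 0.2], [-0.032, 0.0, 0.087])
([0.9, -15.6, 0.3], [-0.042, 0.0, 0.116])
([1.4, -19.5, 0.5], [-0.053, 0.0, 0.145])
([2.0, -23.3, 0.7], [-0.063, -0.0, 0.174])
([-4.9, -24.4, 2.2], [-0.066, 0.029, 0.173])
([-11.9, -25.5, 3.9], [-0.068, 0.058, 0.172])
([-18.7, -26.6, 5.8], [-0.071, 0.087, 0.171])
0.014131137102513014 0.00334971561801733 -0.06262592344213543
```

Request:
move_arm(series=[{"grip": 0.5, "xyz": [7, 0, -1], "angular": [0, -0.033, 0]}, {"grip": 0.5, "xyz": [14, 0, -2.3], "angular": [0, -0.067, 0]}, {"grip": 0.5, "xyz": [21.4, 0, -3.1], "angular": [0, -0.1, 0]}, {"grip": 0.5, "xyz": [21.4, 0, -3.1], "angular": [0, -0.1, 0]}, {"grip": 0.5, "xyz": [21.4, 0, -3.1], "angular": [0, -0.1, 0]}])

```text
time_s: 19.35
tcp_pos: [0.5411, 0.1318, 0.2138]
ee_rot: [[0.934, 0.136, 0.33], [0.128, -0.991, 0.048], [0.333, -0.002, -0.943]]
wrist_force: [-2.2, 2.5, -1.1]
gripper_width: 0.644
gripper_force: 30.0
```

Request:
move_arm(series=[{"grip": 0.5, "xyz": [0, -3.9, 0], "angular": [-0.011, 0, 0.029]}, {"grip": 0.5, "xyz": [0.2, -7.8, 0.1], "angular": [-0.021, 0, 0.058]}, {"grip": 0.5, "xyz": [0.5, -11.7, 0.2], "angular": [-0.032, 0, 0.087]}, {"grip": 0.5, "xyz": [0.9, -15.6, 0.3], "angular": [-0.042, 0, 0.116]}, {"grip": 0.5, "xyz": [1.4, -19.5, 0.5], "angular": [-0.053, 0, 0.145]}, {"grip": 0.5, "xyz": [2, -23.3, 0.7], "angular": [-0.063, 0, 0.174]}, {"grip": 0.5, "xyz": [2, -23.3, 0.7], "angular": [-0.063, 0, 0.174]}, {"grip": 0.5, "xyz": [2, -23.3, 0.7], "angular": [-0.063, 0, 0.174]}])

```text
time_s: 20.15
tcp_pos: [0.5395, 0.154, 0.2137]
ee_rot: [[0.942, -0.048, 0.331], [-0.045, -0.999, -0.017], [0.331, 0.002, -0.944]]
wrist_force: [-0.4, -0.9, -0.6]
gripper_width: 0.644
gripper_force: 30.0
```

```bash
python3 - <<'E'
from st import *
s=r.sense();y=est(s,0,0);print(s["tcp_pos"],s["wrist_force"],y)
uu=np.array([np.cos(np.radians(7.82)),np.sin(np.radians(7.82))]);near=np.array([.5188,.12835])
S=swing("far",near+L*uu,7.82-Y0,0,25,n=6,b=0);P,T=tcp(*S[9],25,1,G);print(rel(s,P,T),P)
for x in rows(S[9:],25):print(x)
E
```

```text
[0.5394715  0.15398637 0.213677  ] [-0.41780968 -0.91801038 -0.57373548] -2.7496687447518564
([1.4, -1.0, 0.9], [0.001, 0.011, 0.001]) [0.54112676 0.15493525 0.21326843]
([-7.1, -0.0, 1.4], [0.0, 0.029, -0.0])
([-14.1, -0.0, 3.1], [0.0, 0.058, -0.0])
([-21.1, -0.0, 4.9], [0.0, 0.087, -0.0])
```

Request:
move_arm(series=[{"grip": 0.5, "xyz": [-7, 0, 1.4], "angular": [0, 0.033, 0]}, {"grip": 0.5, "xyz": [-14, 0, 3], "angular": [0, 0.067, 0]}, {"grip": 0.5, "xyz": [-21.2, 0, 4.8], "angular": [0, 0.1, 0]}, {"grip": 0.5, "xyz": [-21.2, 0, 4.8], "angular": [0, 0.1, 0]}, {"grip": 0.5, "xyz": [-21.2, 0, 4.8], "angular": [0, 0.1, 0]}, {"grip": 1, "xyz": [-21.2, 0, 4.8], "angular": [0, 0.1, 0]}, {"grip": 1, "xyz": [-21.2, 0, 4.8], "angular": [0, 0.1, 0]}, {"grip": 1, "xyz": [-21.2, 0, 4.8], "angular": [0, 0.1, 0]}, {"grip": 1, "xyz": [-21.2, 0, 4.8], "angular": [0, 0.1, 0]}])

```text
time_s: 21.05
tcp_pos: [0.5221, 0.1557, 0.2027]
ee_rot: [[0.904, -0.048, 0.424], [-0.044, -0.999, -0.021], [0.425, 0.0, -0.905]]
wrist_force: [-0.7, 0.4, -0.8]
gripper_width: 0.921
gripper_force: 0.0
```

Request:
move_arm(series=[{"grip": 1, "xyz": [0, 0, -20], "angular": [0, 0, 0]}, {"grip": 1, "xyz": [0, 0, -50], "angular": [0, 0, 0]}, {"grip": 1, "xyz": [0, 0, -90], "angular": [0, 0, 0]}, {"grip": 1, "xyz": [0, 0, -120], "angular": [0, 0, 0]}, {"grip": 1, "xyz": [-50, 40, -130], "angular": [0, 0, 0]}, {"grip": 1, "xyz": [-100, 80, -140], "angular": [0, 0, 0]}, {"grip": 1, "xyz": [-120, 120, -140], "angular": [0, 0, 0]}, {"grip": 1, "xyz": [-120, 150, -140], "angular": [0, 0, 0]}, {"grip": 1, "xyz": [-120, 150, -140], "angular": [0, 0, 0]}])

```text
time_s: 21.95
tcp_pos: [0.3436, 0.0097, 0.277]
ee_rot: [[0.905, -0.053, 0.423], [-0.048, -0.999, -0.022], [0.424, -0.001, -0.906]]
wrist_force: [0.5, 0.4, -0.6]
gripper_width: 1.001
gripper_force: 0.0
```

```bash
python3 - <<'E'
from cor import *
from station import r
s=r.sense();print(s["tcp_pos"],s["wrist_force"])
c=r.capture("side");t=r.capture("top")
a=cv2.resize(c["img"][230:390,280:430],None,fx=3,fy=3,interpolation=cv2.INTER_CUBIC);b=cv2.resize(t["img"][200:280,180:260],(340,340),interpolation=cv2.INTER_CUBIC)
im=np.zeros((480,a.shape[1]+340,3),np.uint8);im[:,:a.shape[1]]=a[:480];im[:340,a.shape[1]:]=b;cv2.imwrite("pics/f1.png",im[:,:,::-1])
import pickle;pickle.dump((c,t),open("cf.pkl","wb"))
E
```

```text
[0.34363617 0.00972822 0.27704672] [ 0.45387649  0.39519553 -0.61013979]
```

View pics/f1.png

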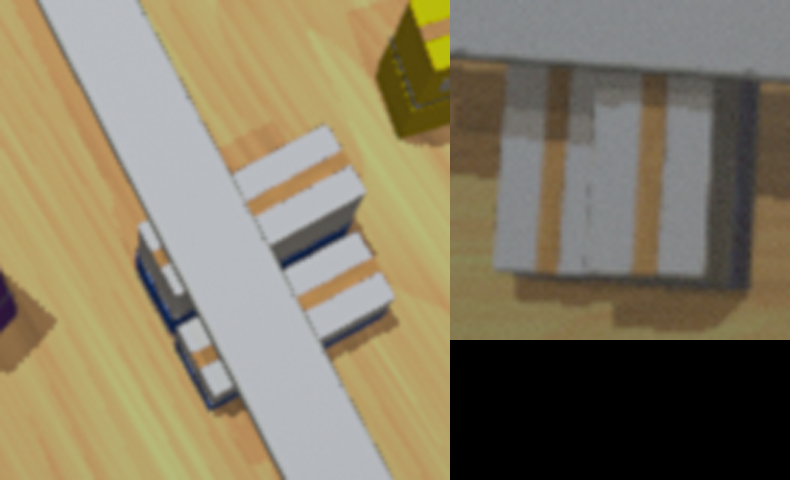

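It shows the carton upright right next to the blue box (side crop 320,190 and 340,290; top crop shows a thin seam at 585). Next I'll compute the gap and end offsets numerically.

```bash
python3 - <<'E'
from cor import *
import pickle
c,t=pickle.load(open("cf.pkl","rb"));B=np.array([.5173,.2188])
N=B-.0626*v+.0*u
def pts(near,yaw,h,ends=(0,.15)):
    O,R=carton("near",np.array(near),yaw,0);return [O+R@[x,y,h] for x in ends for y in(.028,-.028)]
print("model: carton at gap 6.6 level. side carton nearL,R farL,R");corners(c,pts(N,Y0,.2),3)
print("side box");corners(c,pts(B,Y0,.11),3)
print("top carton near");corners(t,pts(N,Y0,.2,(0,)),3);print("top box near");corners(t,pts(B,Y0,.11,(0,)),3)
f=lambda x,y,z:onz(c,(280+x/3-.3,230+y/3-.3),z)[:2]
C=[f(363,188,.2),f(326,125,.2),f(138,228,.2)];X=[f(392,297,.11),f(360,234,.11),f(212,402,.11),f(178,330,.11)]
for n,p in zip(("C nearL","C nearR","C farR"),C):print(n,((p-B)@u).round(4),((p-B)@v).round(4))
for n,p in zip(("B nearL","B nearR","B farL","B farR"),X):print(n,((p-B)@u).round(4),((p-B)@v).round(4))
E
```

```text
model: carton at gap 6.6 level. side carton nearL,R farL,R
  pred [400.5 294.2] seen [400.7 294.2] world err mm [-0.3  0.2]
  pred [386.7 271. ] seen [387.8 271.5] world err mm [-1.6  2.1]
  pred [336.5 329.1] seen [336.5 329.1] world err mm [-0.  0.]
  pred [323.2 305.1] seen [323.2 305.1] world err mm [0. 0.]
side box
  pred [410.4 328.2] seen [408.6 330.5] world err mm [6.  2.1]
  pred [397.2 305.8] seen [398.9 306.1] world err mm [-2.7  2.4]
  pred [350.  361.8] seen [350.  361.8] world err mm [-0. -0.]
  pred [337.2 338.7] seen [338.  340.9] world err mm [0.9 4.9]
top carton near
  pred [210.7 261.6] seen [210.7 261.6] world err mm [ 0. -0.]
  pred [238.8 262.7] seen [238.8 264.7] world err mm [-4.  -0.1]
top box near
  pred [189.7 262.3] seen [189.7 262.3] world err mm [0. 0.]
  pred [215.5 263.3] seen [217.8 264.2] world err mm [-2.1 -4.9]
C nearL -0.0024 -0.0378
C nearR -0.0027 -0.0883
C farR 0.1462 -0.0871
B nearL 0.0006 0.0288
B nearR -0.0027 -0.0218
B farL 0.1512 0.0319
B farR 0.1476 -0.0242
```

The ends are level within about 2 mm, the boxes are parallel, and the gap is about 7–10 mm. I'm handing it in.

```bash
python3 -c "
from station import r
print(r.finish_job())"
```

```text
the job is handed in; nothing more can be done
None
```

The tall blue-banded carton was walked in five alternating rock-and-swing steps. By the camera measurements it stands upright beside the blue short box with a gap of about 7–10 mm and ends level within about 2 mm; it is released, the arm is clear, and the job is handed in at about 22 s with no verdict returned.

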